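# Clear a snapped glass rod from under the bench shelf with the dust pan

### The arm

A 7-joint arm with a two-finger parallel gripper is mounted at the origin on a cart in front of the work surface, level with it; the furniture and walls round the work are solid. World frame = base frame: x ahead of the robot, y to its left, z up, the work surface at z = 0. Lengths are in m, angles in rad, forces in N, time in s.
With the tool pointing down it reaches from about 0.4 to 0.85 m from the base axis. Payload 10.4 kg.
Tool frame: the origin (TCP) lies midway between the tips of the shut fingers; the grasp point (between the pads) lies 19 mm behind it; y points along the fingers, x is the direction in which the jaws open and shut, and the axes are right-handed (so a half turn about y gives the same grasp; the last joint's range is limited). The gripper opens to 87 mm and grips with 3 to 60 N. Pads are 19 mm wide; open, the fingers measure 117 mm over their backs; the gripper's body (75 mm by 190 mm) begins 51 mm behind the grasp point.
Start: joints at [1.233, 0.332, -0.065, 1.46, 0.022, 1.35, -0.088], TCP at [0.194, -0.594, 0.223] pointing down, gripper open.
Joint ranges: [-2.6, 2.6], [-0.5, 2.12], [-1.47, 1.34], [0.16, 2.42], [-1.27, 4.41], [0.06, 2.06], [-2.6, 2.6]. Speed limits (rad/s): [2.22, 2.22, 2.79, 2.79, 3.14, 3.14, 3.14].

### API

Orientations are given as a unit quaternion [x, y, z, w].
In Python, from bench import * gives the robot as it stands.
- The arm moves only by the tool jog_arm, never from a script. Its argument "commands" is a list of rows, each an object with "translation": the shift along the world's x, y, z in mm, a list of three; "twist": the turn about the world's z in rad. A call has 1 to 20 rows; each row shifts and turns the commanded pose from where the row before left it; what a row does not reach is not made up. A row lasts 1/10 s, in which the tool goes at most 50 mm and 8.59 degrees, less where a joint would pass 70% of its speed; a pose out of reach is approached as far as the arm can. A call is refused whole if a number of a shift passes 50 or a number of a turn 0.15, either way. A call with a gripper value outside its range is refused whole. "grip" is the closure, from 0 (fully open) to 1 (shut), set as the call begins (left out, the last holds). The fingers move at their own pace and stop on an object; "grip_force" is the grip in N (left out, the last holds). Time passes only in rows, so rows that do not move let the fingers close. It gives the time, the measured TCP pose, the force and the opening at its end, in the units of the state.
- read_state(): the state, without advancing time (a new reading comes with each control period).
- camera(name): name is "side" or "top" or "wrist"; returns a dict with "img" (384x512x3 uint8, red, green, blue), "fx", "fy", "cx", "cy" (pixels), "dist" ([k1, k2, p1, p2, k3] as OpenCV has them; the pictures are not rectified), "cam_to_world" (4x4, takes a point from camera to world coordinates). Camera axes: x right, y down, z forward; pixel columns grow to the right and rows downward; lengths in m; the calibration is good to about 2 mm. A picture is of the moment at which its call begins. There is no depth.
- close_job(): hands the job in, once; it reports no verdict.
The state is a dict: "time": time; "joint_positions": joint angles; "joint_vel": joint speeds; "joint_torque": joint torques, N m; "ee_pos": TCP position; "eef_rot": TCP orientation; "ft_force": force on the tool from outside, world axes, zero at the start; "torque": the same for the moment, N m; "width": finger opening in m.
Only numpy, scipy, OpenCV 4.12 (cv2) and the standard library are available. Lean on these libraries where they do the work, as an engineer would, in place of code of your own. Each camera call takes 0.05 s, during which the arm holds its last target.

### The job

A glass rod has snapped and its two sharp pieces lie under the little bench shelf. Without touching the glass with the gripper, push the dust pan in under the shelf until both pieces have been driven against the stop plate inside and onto the pan, bring them out together on the pan and tip them into the white box for broken glass. Do not ram the shelf or its stop, disturb nothing else, and finally lay the pan flat on the desk mat or bench outside the shelf and let go of it.

Things in the scene. Friction and masses are not known exactly. Their poses are not given: they have to be found in the camera images.
- dustpan: Sheet-steel dust pan, 85 mm long (x), 100 mm wide (y), floor 1.5 mm, about 0.26 kg. Origin: centre of the flat underside; +x points to the open front lip (x = +42.5), z up when it lies flat. Side walls (2 mm) begin 18 mm behind the lip, 12 mm high, rising to 24 mm at the back wall (x = -42.5). Starts on the mat left of the shelf, handle towards the robot.
- dustpan_grip (a point): Point on the axis of the pan's wooden grip, a little above its middle: x = -75.3, y = 0, z = 63.9 mm in the pan's frame (axes as the pan's). The handle rises from the foot of the back wall backward and up in the pan's middle plane, 58 degrees above the pan's floor; the wooden grip is 76 mm long (44 below this point, 32 above), 20 mm wide (along y) with flat sides, 24 mm deep.
- dustpan_lip (a point): Middle of the pan's front edge, on its underside: x = +42.5, y = 0, z = 0 mm in the pan's frame. Axes as the pan's.
- riser: Bench shelf of 4 mm bent aluminium sheet, fixed: deck, two side panels, closed back, open to the robot. Origin: foot of the back panel's inner face, in the middle, on the mat; +x points away through the back. The space under the deck: x = -116..0 mm, y = -62.5..62.5 mm, 112 mm high at the turned-down front edge; deck top at 125 mm, 25 mm high rim at its back edge.
- rod_long: Longer piece of the snapped glass rod, 76 mm long, 14 mm thick, round, pale green glass, about 29 g. Origin: on its axis at mid length; y along the axis. It lies under the shelf, between the front edge and the stop plate and roughly parallel to the plate. A push of 10 to 20 N with the pan is enough to get under the pieces.
- rod_short: Shorter piece, 62 mm long, 14 mm thick, about 24 g; origin and axes likewise; under the shelf too, either may be the nearer one. Both roll easily, also off a level pan that moves. A lip that slides on the mat gets under them once they can roll no further; the inner one is on the pan only when the lip is within 7 mm of the stop plate.
- glass_box: The open white box for broken glass, fixed: 120 mm deep (its x, away from the robot) by 150 mm wide (its y), 70 mm high, walls and floor 4 mm. Origin: centre of its underside, on the mat.
- beaker: Glass beaker, 45 mm wide, 58 mm high, standing on the shelf's deck. Origin: centre of its underside.
- dropper_bottle: Amber dropper bottle, 31 mm wide, 92 mm high, standing on the shelf's deck. Origin: centre of its underside.
- vial: Amber vial with a cap, 30 mm wide, 66 mm high, standing on the shelf's deck. Origin: centre of its underside.
- binder_clip: Black binder clip, 32 x 29 x 36 mm, on the bench near the robot. Origin: centre of its underside.
- marker: Slim marker pen, 140 mm long, 15 mm thick, lying on the bare bench near its front edge. Origin: centre of its underside.
- mat_edge (a point): A point on the front edge of the desk mat, in the middle before the shelf. The mat's top is 7.6 mm above z = 0; shelf, pan, glass and box stand on it. Its edge runs along the bench front (from this point to the right it comes nearer to the robot, 0.26 m per m); in front of it lies the bare bench, z = 0, about 115 mm wide.
- riser_front (a point): Middle of the shelf's front edge, on the mat: x = -116 mm in the shelf's frame (axes as the shelf's). Under the deck a steel stop plate for stored panels, 122 mm wide and 46 mm high, stands across the space in front of the back panel. It is locked; its face is somewhere 14 to 32 mm before the back panel, differing each time and not reported: feel for it.

How it is judged:
By the outcome, as a careful person would: the job done as asked, in the order asked, and still so for the second after the job is handed in, with the robot touching nothing.
It also fails if it takes over 62 s, if anything falls off the work surface, if the arm or the gripper's body presses on something with over 40 N, if the wrist force passes 120 N, or if a joint passes its speed limit or range.

## Working session

There is one attempt and no reset: what is moved stays moved. The work goes in short steps, Python scripts to look and compute and a tool call to move; the robot and the scene stay as the last step left them, time stands still between calls to the robot, and variables do not carry over. Pictures are saved under pics/ and viewed, and the job is handed in when it is done.

Besides the shell and the picture viewer there is one more tool, called after ">>>" as name(argument=value, ...) on one line, values as JSON. jog_arm: Moves the arm, as the interface text tells. Its arguments: {"type":"object","properties":{"commands":{"type":"array"},"grip":{"type":"number"},"grip_force":{"type":"number"}},"required":["commands"]}

```bash
ls; mkdir -p pics; python3 - <<'E'
from bench import *
import cv2
s=read_state()
print({k:(v if not hasattr(v,'round') else v) for k,v in s.items()})
for n in("side","top","wrist"):
    c=camera(n); cv2.imwrite(f"pics/{n}0.png",c["img"][:,:,::-1]); print(n,c["fx"],c["fy"],c["cx"],c["cy"],c["dist"],c["cam_to_world"])
E
```

```text
pics
{'time': 0.0, 'joint_positions': array([ 1.23338739,  0.33286529, -0.06471787,  1.4609562 ,  0.02161256,
        1.34990021, -0.08852225]), 'joint_vel': array([-0.00022972,  0.00060105, -0.00091041,  0.00060447, -0.00097339,
        0.00013768,  0.00017349]), 'joint_torque': array([ 1.06090556e-03, -6.23249102e+01,  2.46177893e-02, -3.89881861e+01,
       -6.13690680e-02,  3.98660358e-02,  1.35459031e-04]), 'ee_pos': array([ 0.19339937, -0.59390904,  0.221751  ]), 'eef_rot': array([-0.57192399,  0.41586037, -0.4150109 ,  0.57247625]), 'ft_force': array([ 0.22931635, -1.15520884,  0.21516956]), 'torque': array([ 0.04964299, -0.00373189, -0.01766204]), 'width': 0.08676868295851407}
side 364.0452722213212 364.0452722213212 257.93125614284514 193.79184867955823 [-0.01981498  0.          0.          0.          0.        ] [[-0.87773169 -0.26367423  0.40007873  0.16471972]
 [-0.47908827  0.4966128  -0.72377494  0.37602347]
 [-0.00784342 -0.82695322 -0.56221602  0.55948946]
 [ 0.          0.          0.          1.        ]]
top 459.0856527860345 459.0856527860345 258.815193249056 191.824036723423 [0.04387926 0.         0.         0.         0.        ] [[-2.57109842e-02 -9.94004798e-01  1.06270444e-01  3.88452939e-01]
 [-9.99662404e-01  2.59633487e-02  9.91704535e-04 -2.26962710e-01]
 [-3.74489565e-03 -1.06209070e-01 -9.94336769e-01  1.07115410e+00]
 [ 0.00000000e+00  0.00000000e+00  0.00000000e+00  1.00000000e+00]]
wrist 326.73002117957606 326.73002117957606 255.01067106331078 190.29293340463636 [-0.04847089  0.          0.          0.          0.        ] [[ 3.08933348e-01 -9.09202118e-01 -2.79126665e-01  2.70265731e-01]
 [-9.51083435e-01 -2.95544476e-01 -8.99653409e-02 -5.69723643e-01]
 [-6.97665767e-04  2.93266042e-01 -9.56030618e-01  3.84080641e-01]
 [ 0.00000000e+00  0.00000000e+00  0.00000000e+00  1.00000000e+00]]
```

View pics/side0.png

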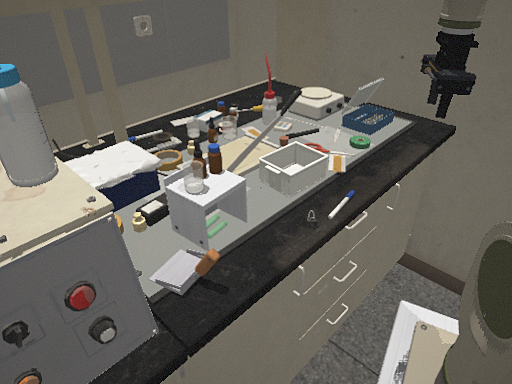

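View pics/top0.png

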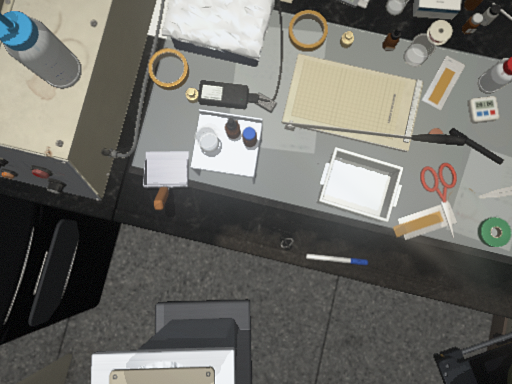

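View pics/wrist0.png

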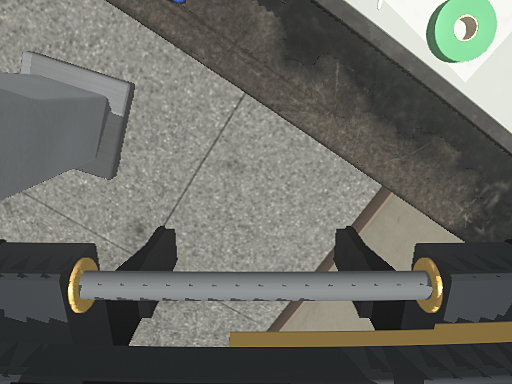

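```bash
cat > h.py <<'E'
import cv2,numpy as np
from scipy.spatial.transform import Rotation as R
def ray(c,uv):
    K=np.array([[c["fx"],0,c["cx"]],[0,c["fy"],c["cy"]],[0,0,1]])
    p=cv2.undistortPoints(np.array(uv,float).reshape(-1,1,2),K,np.array(c["dist"])).reshape(-1,2)
    d=np.c_[p,np.ones(len(p))]@c["cam_to_world"][:3,:3].T
    return c["cam_to_world"][:3,3],d
def onz(c,uv,z):
    o,d=ray(c,uv); return o+d*((z-o[2])/d[:,2])[:,None]
def proj(c,P):
    T=np.linalg.inv(c["cam_to_world"]); K=np.array([[c["fx"],0,c["cx"]],[0,c["fy"],c["cy"]],[0,0,1]])
    return cv2.projectPoints(np.array(P,float).reshape(-1,1,3),cv2.Rodrigues(T[:3,:3])[0],T[:3,3],K,np.array(c["dist"]))[0].reshape(-1,2)
def crop(img,x0,y0,x1,y1,s,name):
    o=cv2.resize(img[y0:y1,x0:x1,::-1],None,fx=s,fy=s,interpolation=cv2.INTER_CUBIC)
    for k in range((x0+9)//10*10,x1,10): cv2.putText(o,str(k),((k-x0)*s,8),0,.3,(0,0,255),1) if k%20==0 else 0; cv2.line(o,((k-x0)*s,10),((k-x0)*s,14),(0,0,255),1)
    for k in range((y0+9)//10*10,y1,10): cv2.putText(o,str(k),(0,(k-y0)*s+3),0,.3,(0,0,255),1); 
    cv2.imwrite(name,o)
E
python3 - <<'E'
from bench import *
from h import *
import pickle
t=camera("top");s=camera("side")
pickle.dump((t,s),open("c0.pkl","wb"))
crop(t["img"],130,100,270,215,5,"pics/t1.png")
crop(s["img"],145,130,255,300,4,"pics/s1.png")
crop(t["img"],270,130,430,230,5,"pics/t2.png")
E
```

```text
(no output)
```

View pics/t1.png

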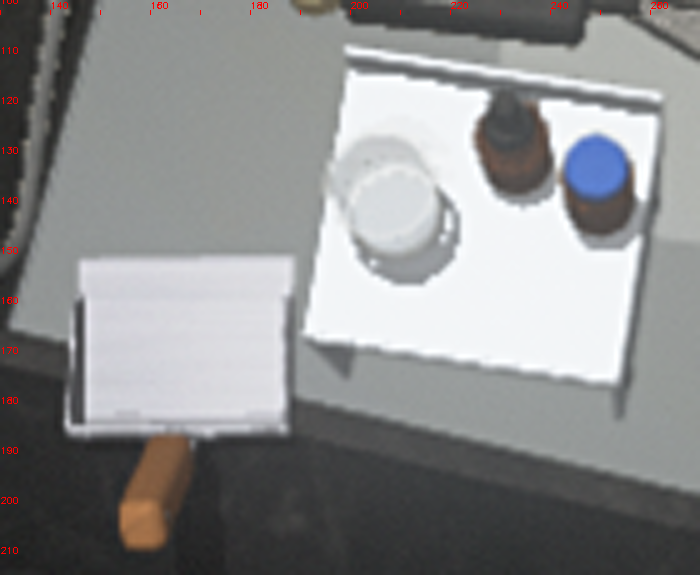

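View pics/s1.png

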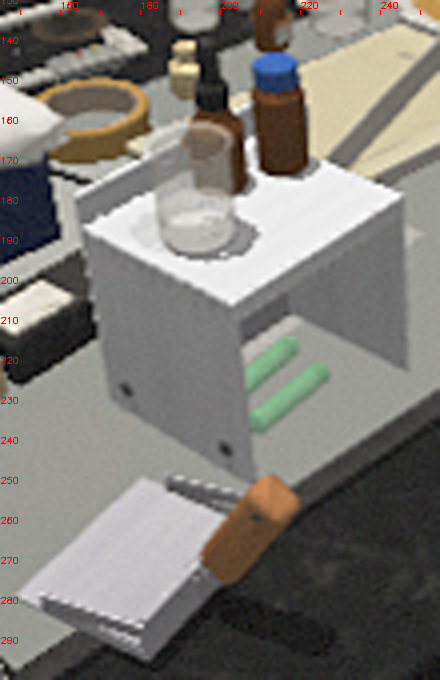

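View pics/t2.png

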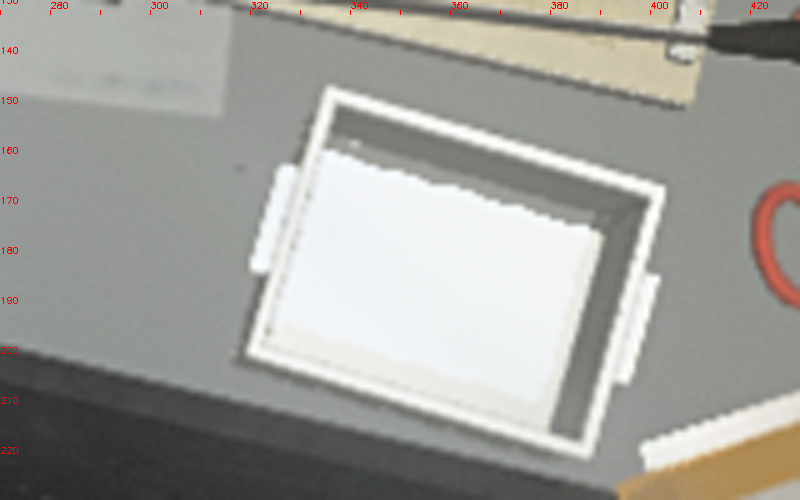

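```bash
python3 - <<'E'
from h import *
import pickle
t,s=pickle.load(open("c0.pkl","rb"))
np.set_printoptions(precision=1,suppress=True)
def P(n,c,uv,z):
    p=onz(c,uv,z/1000)*1000; print(n,p[:,:2].tolist().__repr__() if 0 else p[:,:2].round(1).tolist()); return p
a=P("lip L,R",t,[(146,152.2),(188.7,151.6)],9)
b=P("pan backwall top L,R",t,[(143.5,186.5),(187.5,187)],31.6)
g=P("handle top end",t,[(158.5,204)],7.6+64+27)
b2=P("backwall foot on mat side",s,[(182.5,295)],7.6)
d=P("deck FL,FR",t,[(191,168),(254.5,177)],132.6)
d2=P("deck BL,BR",t,[(199,110),(261.5,119)],157.6)
f=P("foot FL FR top",t,[(199.5,175),(254,183.5)],7.6)
f2=P("foot FL FR side",s,[(207.5,251),(246,222)],7.6)
e=P("deck FL,FR side",s,[(203.5,206),(245,179)],132.6)
x=P("box BL BR FR FL",t,[(335,147.5),(401.5,167.5),(387.5,221),(319,201)],77.6)
print(x.mean(0))
m=P("mat edge L,R",t,[(145,169),(189,181),(260,198)],7.6)
r=P("rods near: L,R ends; far: vis L,R",s,[(209,235),(226,222),(207,226),(218,215.5)],14.6)
for nm,q in(("lip",a),("back",b),("deckF",d),("deckB",d2),("footS",f2),("foot",f),("deckS",e),("boxB",x[:2]),("boxF",x[[3,2]]),("rodn",r[:2]),("mat",m[1:])):
    v=q[1]-q[0]; print(nm,np.linalg.norm(v),"yaw",np.degrees(np.arctan2(v[0],-v[1])))
P("beaker base",t,[(209,149)],132.6)
P("beaker top",t,[(207,140)],190.6)
P("bottle, vial base",t,[(231,134),(247,143)],132.6)
P("vial top",t,[(247.5,133)],198.6)
P("clip, marker",t,[(287,243),(307,257),(367,262)],10)
E
```

```text
lip L,R [[602.2, 36.0], [601.2, -63.8]]
pan backwall top L,R [[518.6, 36.1], [514.9, -63.8]]
handle top end [[472.0, -12.6]]
backwall foot on mat side [[519.8, 37.0]]
deck FL,FR [[541.9, -87.2], [519.7, -217.9]]
deck BL,BR [[656.8, -108.6], [634.8, -235.3]]
foot FL FR top [[545.3, -88.3], [522.0, -215.2]]
foot FL FR side [[548.2, -86.5], [524.8, -214.2]]
deck FL,FR side [[543.6, -84.7], [521.8, -211.3]]
box BL BR FR FL [[588.1, -395.6], [539.8, -537.8], [424.3, -501.2], [471.2, -356.0]]
[ 505.8 -447.6   77.6]
mat edge L,R [[562.7, 38.7], [531.8, -63.6], [487.6, -228.3]]
rods near: L,R ends; far: vis L,R [[571.0, -125.8], [562.4, -184.2], [593.9, -150.3], [593.6, -196.4]]
lip 99.85514235130208 yaw -0.6083784028997526
back 99.95293429363413 yaw -2.1445474979584214
deckF 132.57389620803463 yaw -9.628096142070756
deckB 128.65659398650692 yaw -9.842043432468062
footS 129.91051596359662 yaw -10.40615402010779
foot 129.0286357879283 yaw -10.422796188988224
deckS 128.49004451317694 yaw -9.741606053821025
boxB 150.21997842260836 yaw -18.751345597942034
boxF 152.6052574288144 yaw -17.91067038953056
rodn 59.02662650631401 yaw -8.344548381320985
mat 170.494899231004 yaw -15.01802828255231
beaker base [[580.8, -125.0]]
beaker top [[586.9, -127.6]]
bottle, vial base [[611.4, -171.2], [591.4, -204.1]]
vial top [[596.8, -207.1]]
clip, marker [[382.1, -287.5], [349.2, -332.2], [334.7, -468.1]]
```

```bash
python3 - <<'E'
from h import *
print(R.from_quat([-0.57192399,  0.41586037, -0.4150109 ,  0.57247625]).as_matrix().round(3))
E
```

```text
[[ 0.31  -0.001  0.951]
 [-0.951  0.001  0.31 ]
 [-0.001 -1.    -0.   ]]
```

>>> jog_arm(commands=[{"translation": [17.4, 36.4, -1.4], "twist": -0.0208}, {"translation": [17.4, 36.4, -1.4], "twist": -0.0208}, {"translation": [17.4, 36.4, -1.4], "twist": -0.0208}, {"translation": [17.4, 36.4, -1.4], "twist": -0.0208}, {"translation": [17.4, 36.4, -1.4], "twist": -0.0208}, {"translation": [17.4, 36.4, -1.4], "twist": -0.0208}, {"translation": [17.4, 36.4, -1.4], "twist": -0.0208}, {"translation": [17.4, 36.4, -1.4], "twist": -0.0208}, {"translation": [17.4, 36.4, -1.4], "twist": -0.0208}, {"translation": [17.4, 36.4, -1.4], "twist": -0.0208}, {"translation": [17.4, 36.4, -1.4], "twist": -0.0208}, {"translation": [17.4, 36.4, -1.4], "twist": -0.0208}, {"translation": [17.4, 36.4, -1.4], "twist": -0.0208}, {"translation": [17.4, 36.4, -1.4], "twist": -0.0208}, {"translation": [17.4, 36.4, -1.4], "twist": -0.0208}, {"translation": [17.4, 36.4, -1.4], "twist": -0.0208}, {"translation": [0, 0, 0], "twist": 0}, {"translation": [0, 0, 0], "twist": 0}], grip=0)

```text
time: 2.05
ee_pos: [0.4719, -0.0112, 0.2]
eef_rot: [-0.496, 0.504, -0.504, 0.496]
ft_force: [1.0, -0.2, 0.4]
width: 0.0869
```

```bash
python3 - <<'E'
from bench import *
from h import *
import pickle
st=read_state(); print(st["time"],st["ee_pos"],st["ft_force"],R.from_quat(st["eef_rot"]).as_matrix().round(3)[:,0])
w=camera("wrist"); pickle.dump(w,open("w1.pkl","wb"))
cv2.imwrite("pics/w1.png",w["img"][:,:,::-1]); print(w["cam_to_world"][:3,3])
E
```

```text
2.05 [ 0.47190524 -0.01124938  0.20000357] [ 0.98385613 -0.24396025  0.4321412 ] [-0.016 -1.    -0.   ]
[ 0.55273832 -0.01310304  0.36221895]
```

View pics/w1.png

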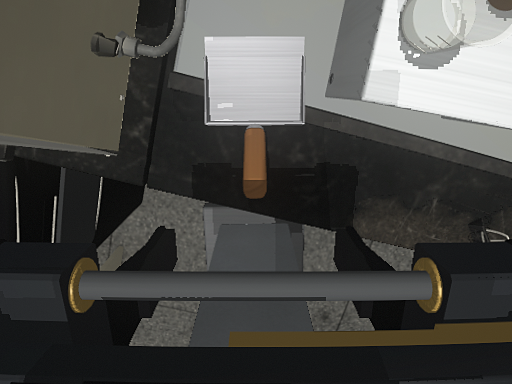

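```bash
python3 - <<'E'
from h import *
import pickle
w=pickle.load(open("w1.pkl","rb"))
crop(w["img"],195,25,315,205,4,"pics/w1c.png")
E
```

```text
(no output)
```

View pics/w1c.png

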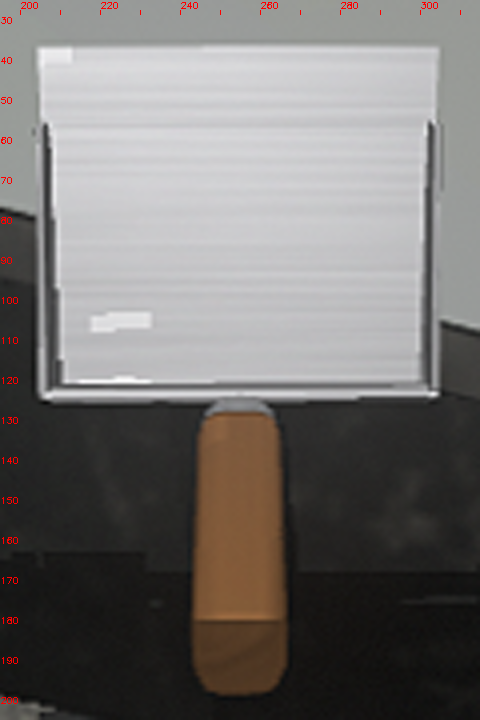

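```bash
python3 - <<'E'
from h import *
import pickle
w=pickle.load(open("w1.pkl","rb"))
for n,uv,z in(("lip",[(204,37),(303.5,37)],9),("back top",[(204.5,124.5),(303.5,124)],31.6),("handle ridge at top-rear",[(253.3,180)],7.6+91+6.4),):
    print(n,(onz(w,uv,z/1e3)*1e3).round(1).tolist())
# predict grip centre pixel at s=32 corners
E
```

```text
lip [[605.4, 36.8, 9.0], [603.7, -62.6, 9.0]]
back top [[520.9, 37.7, 31.6], [519.7, -61.2, 31.6]]
handle ridge at top-rear [[482.6, -10.7, 105.0]]
```

>>> jog_arm(commands=[{"translation": [1, 0, -25]}, {"translation": [1, 0, -35]}, {"translation": [1, 0, -35]}, {"translation": [1, 0, -25]}, {"translation": [0, 0, -9.5]}, {"translation": [0, 0, 0]}, {"translation": [0, 0, 0]}], grip=0)

```text
invalid input at $.commands[0]: expected keys translation, twist
```

>>> jog_arm(commands=[{"translation": [0, 0, 0]}, {"translation": [0, 0, 0]}, {"translation": [0, 0, 0]}, {"translation": [0, 0, 0]}, {"translation": [0, 0, 0]}, {"translation": [0, 0, 0]}, {"translation": [0, 0, 0]}, {"translation": [0, 0, 0]}], grip=1, grip_force=60)

```text
invalid input at $.commands[0]: expected keys translation, twist
```

```bash
python3 - <<'E'
from bench import *
from h import *
s=camera("side"); crop(s["img"],130,110,290,300,4,"pics/s2.png")
st=read_state();print(st["time"],st["ft_force"],st["torque"],st["width"])
E
```

```text
2.15 [-0.45828027  0.02257678  0.44283608] [4.15558952e-05 2.89746450e-02 1.49018491e-02] 0.08694390316373818
```

View pics/s2.png

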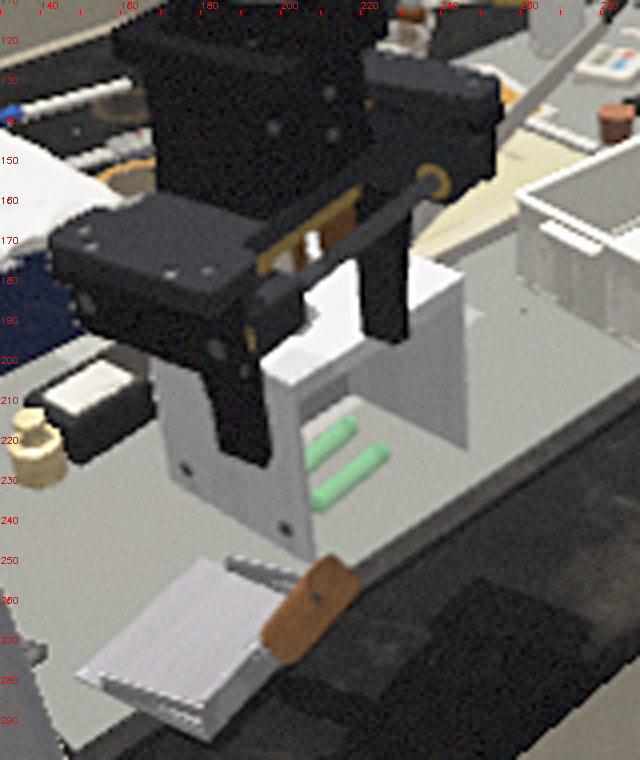

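Moves were refused for lacking "twist"; resending. One at a time now.

>>> jog_arm(commands=[{"translation": [1, 0, -25], "twist": 0}, {"translation": [1, 0, -35], "twist": 0}, {"translation": [1, 0, -35], "twist": 0}, {"translation": [1, 0, -25], "twist": 0}, {"translation": [0, 0, -9.5], "twist": 0}, {"translation": [0, 0, 0], "twist": 0}, {"translation": [0, 0, 0], "twist": 0}], grip=0)

```text
time: 2.85
ee_pos: [0.4766, -0.0124, 0.0718]
eef_rot: [0.495, -0.504, 0.505, -0.496]
ft_force: [1.2, 0.2, -0.6]
width: 0.0871
```

>>> jog_arm(commands=[{"translation": [0, 0, 0], "twist": 0}, {"translation": [0, 0, 0], "twist": 0}, {"translation": [0, 0, 0], "twist": 0}, {"translation": [0, 0, 0], "twist": 0}, {"translation": [0, 0, 0], "twist": 0}, {"translation": [0, 0, 0], "twist": 0}, {"translation": [0, 0, 0], "twist": 0}], grip=1, grip_force=60)

```text
time: 3.55
ee_pos: [0.4759, -0.0119, 0.0707]
eef_rot: [0.496, -0.504, 0.504, -0.495]
ft_force: [0.5, 0.2, 0.2]
width: 0.0391
```

```bash
python3 - <<'E'
from bench import *
from h import *
s=camera("side"); crop(s["img"],130,160,290,300,4,"pics/s3.png")
st=read_state();print(st["time"],st["ee_pos"],st["ft_force"],st["torque"],st["width"])
E
```

```text
3.6 [ 0.47590114 -0.01186707  0.07063658] [-0.92183762  0.2809135   0.29417056] [ 0.07899446  0.07357656 -0.05146798] 0.03475104156294233
```

View pics/s3.png

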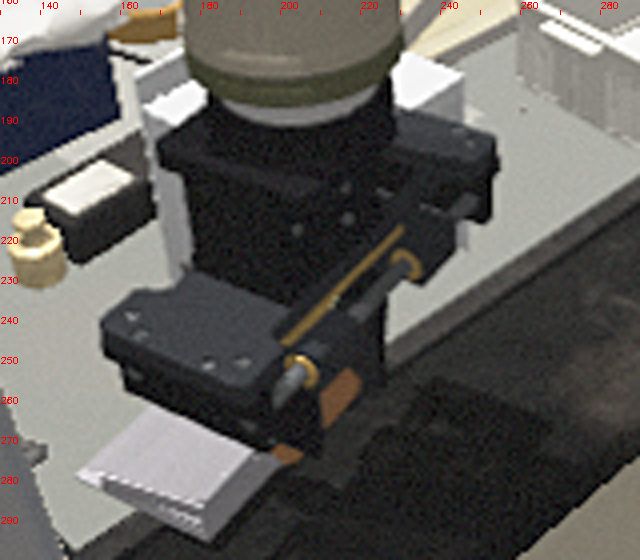

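>>> jog_arm(commands=[{"translation": [0, 0, 0], "twist": 0}, {"translation": [0, 0, 0], "twist": 0}, {"translation": [0, 0, 0], "twist": 0}, {"translation": [0, 0, 0], "twist": 0}, {"translation": [0, 0, 3], "twist": 0}, {"translation": [0, 0, 7], "twist": 0}, {"translation": [0, 0, 10], "twist": 0}, {"translation": [0, 0, 0], "twist": 0}, {"translation": [0, 0, 0], "twist": 0}], grip=1, grip_force=60)

```text
time: 4.5
ee_pos: [0.4762, -0.012, 0.0911]
eef_rot: [0.495, -0.504, 0.505, -0.496]
ft_force: [-1.0, -0.0, -2.4]
width: 0.0196
```

```bash
python3 - <<'E'
from bench import *
from h import *
s=camera("side"); w=camera("wrist"); crop(s["img"],130,200,290,310,4,"pics/s4.png"); cv2.imwrite("pics/w4.png",w["img"][:,:,::-1])
st=read_state();print(st["time"],st["ee_pos"],st["ft_force"],st["torque"],st["width"])
E
```

```text
4.6 [ 0.47577742 -0.01196933  0.09054507] [-0.52561909 -0.1826457  -2.6136447 ] [-0.01427723  0.15446383  0.03582838] 0.019530898751113406
```

View pics/s4.png

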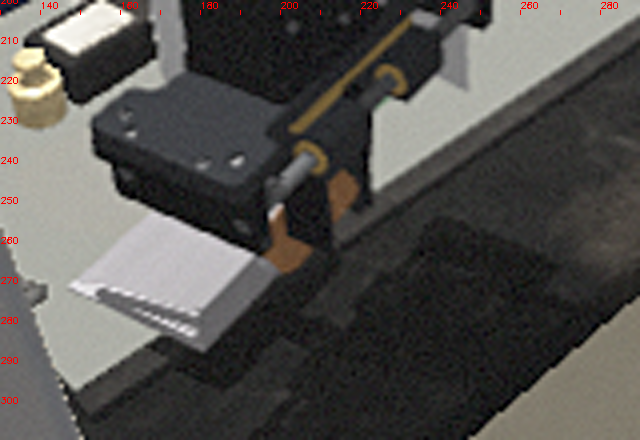

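View pics/w4.png

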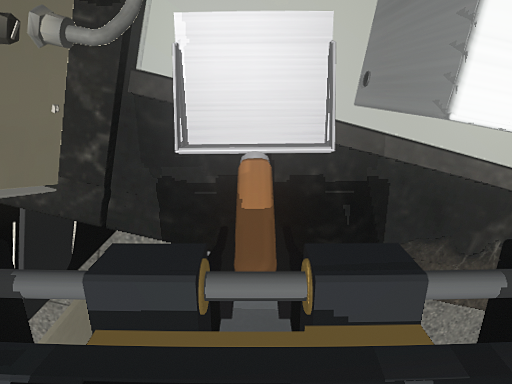

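```bash
cat > pan.py <<'E'
from h import *
from scipy.optimize import brentq
def edge(c,uv,L=.1):
    f=lambda z:np.linalg.norm(np.diff(onz(c,uv,z),axis=0))-L
    z=brentq(f,-.1,c["cam_to_world"][2,3]-.03); return onz(c,uv,z).mean(0)*1e3
E
python3 - <<'E'
from bench import *
from pan import *
w=camera("wrist"); crop(w["img"],160,0,350,165,4,"pics/w4c.png")
print(w["cam_to_world"][:3,3],edge(w,[(174,11.5),(334,11)]),edge(w,[(174,152.5),(335.5,151.5)]))
E
```

```text
[ 0.55654136 -0.01395948  0.25276533] [604.73027418 -14.42707814  28.25955122] [520.11177611 -13.27268503  53.10637923]
```

View pics/w4c.png

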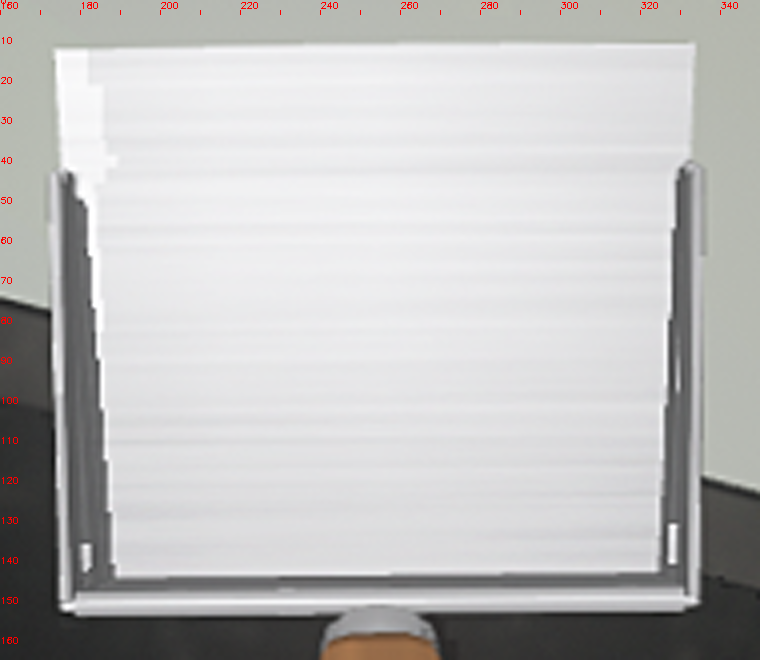

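>>> jog_arm(commands=[{"translation": [-8, 0, 0], "twist": 0}, {"translation": [-18, 0, 0], "twist": 0}, {"translation": [-22, 0, 0], "twist": 0}, {"translation": [-20, 0, 0], "twist": 0}, {"translation": [-11, -5, 0], "twist": 0}, {"translation": [0, -14, 0], "twist": -0.02}, {"translation": [0, -20, 0], "twist": -0.03}, {"translation": [0, -22, 0], "twist": -0.03}, {"translation": [0, -22, 0], "twist": -0.03}, {"translation": [0, -18, 0], "twist": -0.03}, {"translation": [0, -10, 0], "twist": -0.02}, {"translation": [0, -3.6, 0], "twist": 0}, {"translation": [0, 0, 0], "twist": 0}, {"translation": [0, 0, 0], "twist": 0}])

```text
time: 6.05
ee_pos: [0.3971, -0.1258, 0.0907]
eef_rot: [-0.454, 0.542, -0.542, 0.454]
ft_force: [-0.1, 1.0, -3.3]
width: 0.0192
```

```bash
python3 - <<'E'
from bench import *
from h import *
import pickle
s=camera("side"); w=camera("wrist"); crop(s["img"],130,110,290,300,4,"pics/s5.png"); cv2.imwrite("pics/w5.png",cv2.resize(w["img"][:,:,::-1],None,fx=1.5,fy=1.5))
pickle.dump((s,w),open("c5.pkl","wb"))
st=read_state();print(st["time"],st["ee_pos"],st["ft_force"],st["torque"],st["width"])
E
```

```text
6.15 [ 0.39705272 -0.12574175  0.09069141] [ 0.28327833  0.46335748 -2.51425777] [0.13381908 0.21390763 0.01640975] 0.019350390307511966
```

View pics/s5.png

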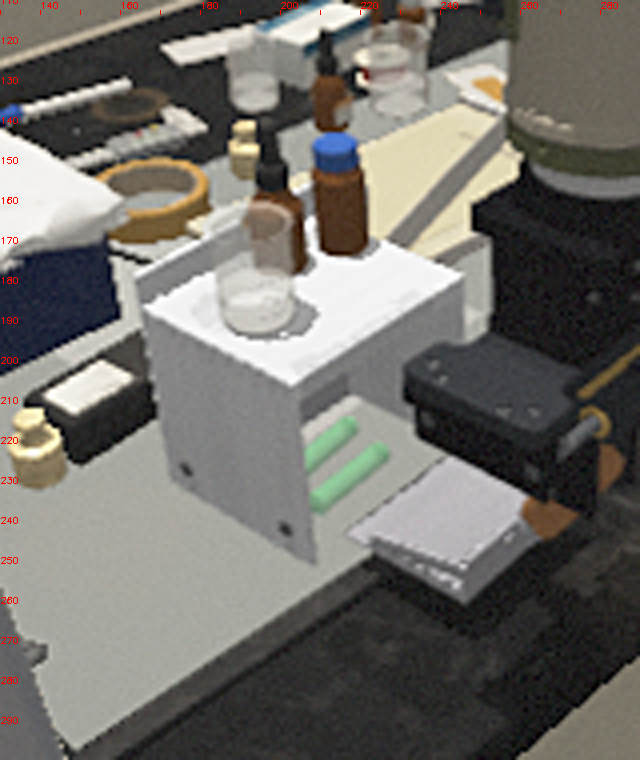

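View pics/w5.png

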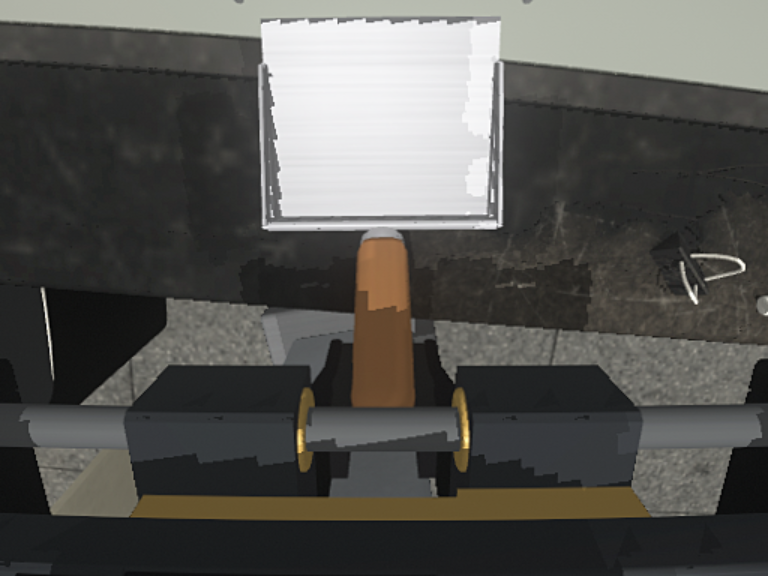

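```bash
python3 - <<'E'
from pan import *
import pickle
s,w=pickle.load(open("c5.pkl","rb"))
p=onz(w,[(159.3,0.5),(351.5,0.5)],.0076)*1e3; print(p,np.linalg.norm(p[1]-p[0]))
v=p[1]-p[0];print(np.degrees(np.arctan2(v[0],-v[1])),p.mean(0))
l=edge(w,[(174,12),(334,12)]);print(l,onz(w,[(174,12),(334,12)],.0286))
crop(s["img"],190,200,250,270,10,"pics/s5c.png")
crop(w["img"],140,0,370,30,3,"pics/w5c.png")
E
```

```text
[[ 546.65644403  -87.1294429     7.6       ]
 [ 523.6796748  -215.59182633    7.6       ]] 130.50101869668728
-10.140688365577601 [ 535.16805942 -151.36063461    7.6       ]
[ 523.69463328 -148.37298199   28.52979476] [[ 0.53249248 -0.09916914  0.0286    ]
 [ 0.51486729 -0.19757186  0.0286    ]]
```

View pics/w5c.png

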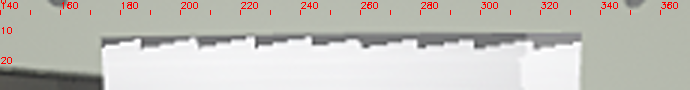

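>>> jog_arm(commands=[{"translation": [0, -0.9, -5], "twist": 0}, {"translation": [0, 0, -8], "twist": 0}, {"translation": [0, 0, -5], "twist": 0}, {"translation": [0, 0, -1.5], "twist": 0}, {"translation": [0, 0, 0], "twist": 0}, {"translation": [0, 0, 0], "twist": 0}])

```text
time: 6.75
ee_pos: [0.3971, -0.1274, 0.0712]
eef_rot: [0.454, -0.542, 0.543, -0.454]
ft_force: [-0.9, 0.7, -2.5]
width: 0.0194
```

>>> jog_arm(commands=[{"translation": [0, 0, -0.7], "twist": 0}, {"translation": [0, 0, 0], "twist": 0}, {"translation": [0, 0, 0], "twist": 0}])

```text
time: 7.05
ee_pos: [0.3971, -0.1274, 0.0706]
eef_rot: [0.454, -0.542, 0.543, -0.454]
ft_force: [0.6, -0.2, -1.3]
width: 0.0193
```

>>> jog_arm(commands=[{"translation": [1, -0.2, -0.5], "twist": 0}, {"translation": [3, -0.5, 0], "twist": 0}, {"translation": [4, -0.7, 0], "twist": 0}, {"translation": [4, -0.7, 0], "twist": 0}, {"translation": [4, -0.7, 0], "twist": 0}, {"translation": [4, -0.7, 0], "twist": 0}, {"translation": [4, -0.7, 0], "twist": 0}, {"translation": [4, -0.7, 0], "twist": 0}, {"translation": [3, -0.5, 0], "twist": 0}, {"translation": [2, -0.4, 0], "twist": 0}, {"translation": [1, -0.2, 0], "twist": 0}, {"translation": [0, 0, 0], "twist": 0}])

```text
time: 8.25
ee_pos: [0.4313, -0.1335, 0.0703]
eef_rot: [0.454, -0.542, 0.542, -0.454]
ft_force: [-5.0, 0.6, 8.3]
width: 0.0198
```

```bash
python3 - <<'E'
from bench import *
from h import *
import pickle
s=camera("side"); w=camera("wrist"); crop(s["img"],160,170,260,270,6,"pics/s6.png"); cv2.imwrite("pics/w6.png",w["img"][:,:,::-1])
pickle.dump((s,w),open("c6.pkl","wb"))
st=read_state();print(st["time"],st["ee_pos"],st["ft_force"],st["torque"],st["width"])
E
```

```text
8.35 [ 0.43135566 -0.13346683  0.07031306] [-5.52975087  0.15700702  8.18339878] [0.26231332 0.95816189 0.01821733] 0.019720387496946275
```

View pics/s6.png

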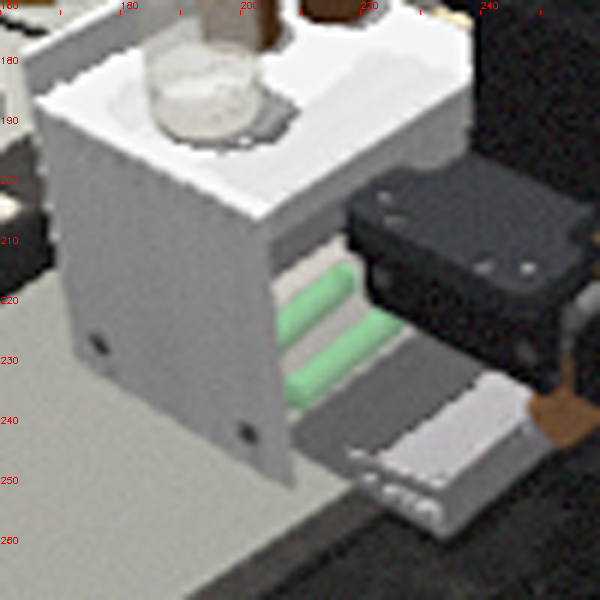

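View pics/w6.png

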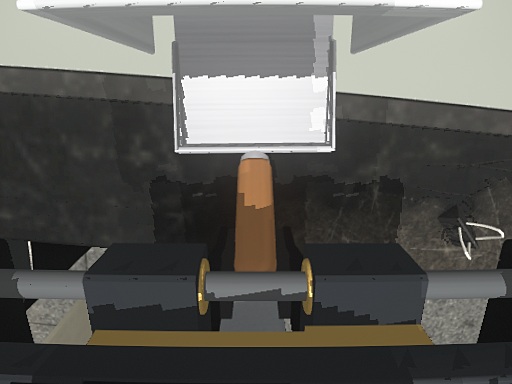

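>>> jog_arm(commands=[{"translation": [1, -0.2, 0.3], "twist": 0}, {"translation": [2, -0.35, 0], "twist": 0}, {"translation": [2, -0.35, 0], "twist": 0}, {"translation": [2, -0.35, 0], "twist": 0}, {"translation": [2, -0.35, 0], "twist": 0}, {"translation": [2, -0.35, 0], "twist": 0}, {"translation": [2, -0.35, 0], "twist": 0}, {"translation": [2, -0.35, 0], "twist": 0}, {"translation": [2, -0.35, 0], "twist": 0}, {"translation": [2, -0.35, 0], "twist": 0}, {"translation": [2, -0.35, 0], "twist": 0}, {"translation": [1, -0.2, 0], "twist": 0}])

```text
time: 9.55
ee_pos: [0.4531, -0.1373, 0.0706]
eef_rot: [-0.454, 0.543, -0.542, 0.453]
ft_force: [-8.3, 1.0, 12.6]
width: 0.0197
```

```bash
python3 - <<'E'
from bench import *
from h import *
s=camera("side"); crop(s["img"],160,170,260,270,6,"pics/s7.png")
st=read_state();print(st["time"],st["ee_pos"],st["ft_force"],st["torque"],st["width"])
E
```

```text
9.6 [ 0.45317495 -0.13732783  0.07061151] [-6.87445781  1.23707161  9.57296363] [0.34961985 1.27248414 0.06400412] 0.01951583680227904
```

View pics/s7.png

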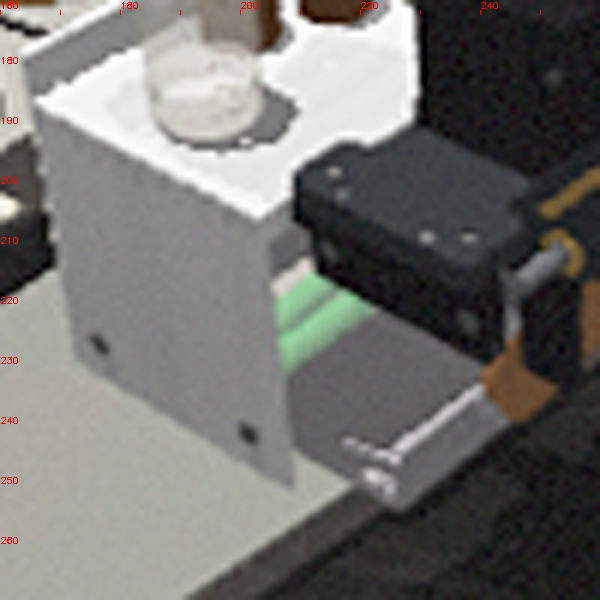

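>>> jog_arm(commands=[{"translation": [1, -0.2, 0.2], "twist": 0}, {"translation": [1.5, -0.27, 0], "twist": 0}, {"translation": [1.5, -0.27, 0], "twist": 0}, {"translation": [1.5, -0.27, 0], "twist": 0}, {"translation": [1.5, -0.27, 0], "twist": 0}, {"translation": [1.5, -0.27, 0], "twist": 0}])

```text
time: 10.2
ee_pos: [0.4615, -0.1389, 0.0706]
eef_rot: [-0.454, 0.543, -0.542, 0.453]
ft_force: [-5.6, 0.8, 7.2]
width: 0.0194
```

>>> jog_arm(commands=[{"translation": [1.5, -0.27, 0], "twist": 0}, {"translation": [1.5, -0.27, 0], "twist": 0}, {"translation": [1.5, -0.27, 0], "twist": 0}, {"translation": [1.5, -0.27, 0], "twist": 0}])

```text
time: 10.6
ee_pos: [0.4675, -0.1399, 0.0706]
eef_rot: [-0.454, 0.543, -0.542, 0.453]
ft_force: [-5.9, 1.9, 8.8]
width: 0.0194
```

>>> jog_arm(commands=[{"translation": [1.5, -0.27, 0], "twist": 0}, {"translation": [1.5, -0.27, 0], "twist": 0}, {"translation": [1.5, -0.27, 0], "twist": 0}, {"translation": [1.5, -0.27, 0], "twist": 0}])

```text
time: 11.0
ee_pos: [0.4735, -0.141, 0.0706]
eef_rot: [-0.454, 0.543, -0.542, 0.453]
ft_force: [-5.6, 1.1, 8.2]
width: 0.0198
```

>>> jog_arm(commands=[{"translation": [1.5, -0.27, 0], "twist": 0}, {"translation": [1.5, -0.27, 0], "twist": 0}, {"translation": [1.5, -0.27, 0], "twist": 0}])

```text
time: 11.3
ee_pos: [0.4779, -0.1418, 0.0706]
eef_rot: [-0.454, 0.543, -0.542, 0.453]
ft_force: [-5.4, 1.1, 8.8]
width: 0.0197
```

>>> jog_arm(commands=[{"translation": [1.5, -0.27, 0], "twist": 0}, {"translation": [1.5, -0.27, 0], "twist": 0}])

```text
time: 11.5
ee_pos: [0.481, -0.1424, 0.0706]
eef_rot: [-0.454, 0.543, -0.542, 0.453]
ft_force: [-6.6, 1.2, 7.6]
width: 0.0196
```

```bash
python3 - <<'E'
from bench import *
from h import *
s=camera("side"); crop(s["img"],160,170,260,270,6,"pics/s8.png")
w=camera("wrist");cv2.imwrite("pics/w8.png",w["img"][:,:,::-1])
st=read_state();print(st["time"],st["ee_pos"],st["ft_force"],st["torque"],st["width"])
E
```

```text
11.6 [ 0.48130702 -0.14237181  0.07065882] [-4.80221087  0.71022978  5.72705434] [ 0.26487684  0.82898133 -0.03960932] 0.019682758327822906
```

View pics/s8.png

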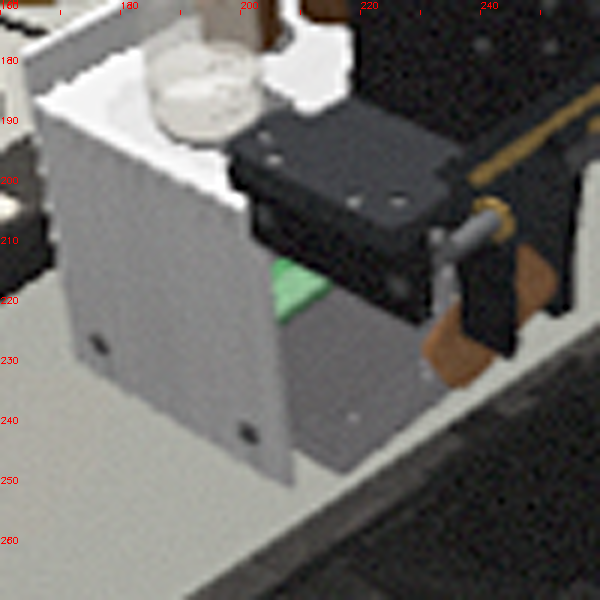

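View pics/w8.png

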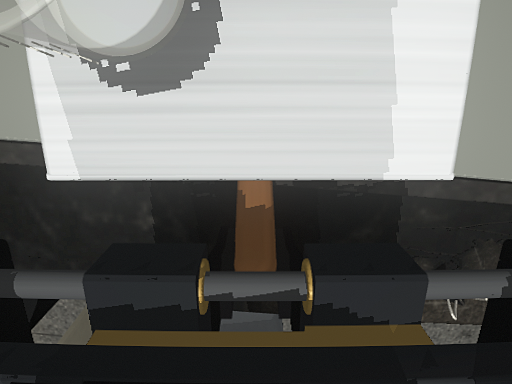

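>>> jog_arm(commands=[{"translation": [1, -0.18, 0], "twist": 0}, {"translation": [1, -0.18, 0], "twist": 0}, {"translation": [1, -0.18, 0], "twist": 0}])

```text
time: 11.9
ee_pos: [0.484, -0.1429, 0.0706]
eef_rot: [-0.454, 0.543, -0.542, 0.453]
ft_force: [-7.0, 0.9, 8.3]
width: 0.0193
```

>>> jog_arm(commands=[{"translation": [1, -0.18, 0], "twist": 0}, {"translation": [1, -0.18, 0], "twist": 0}])

```text
time: 12.1
ee_pos: [0.486, -0.1432, 0.0706]
eef_rot: [-0.454, 0.543, -0.542, 0.453]
ft_force: [-5.1, 1.0, 8.2]
width: 0.0194
```

>>> jog_arm(commands=[{"translation": [1, -0.18, 0], "twist": 0}, {"translation": [1, -0.18, 0], "twist": 0}])

```text
time: 12.3
ee_pos: [0.488, -0.1436, 0.0707]
eef_rot: [-0.454, 0.543, -0.542, 0.453]
ft_force: [-6.1, 0.8, 7.9]
width: 0.0194
```

>>> jog_arm(commands=[{"translation": [1, -0.18, 0], "twist": 0}, {"translation": [1, -0.18, 0], "twist": 0}])

```text
time: 12.5
ee_pos: [0.4895, -0.1439, 0.0706]
eef_rot: [-0.454, 0.543, -0.542, 0.453]
ft_force: [-8.4, 1.8, 10.6]
width: 0.0196
```

>>> jog_arm(commands=[{"translation": [1, -0.18, 0], "twist": 0}])

```text
time: 12.6
ee_pos: [0.4907, -0.1441, 0.0706]
eef_rot: [-0.454, 0.543, -0.542, 0.453]
ft_force: [-7.7, 0.7, 8.7]
width: 0.0194
```

>>> jog_arm(commands=[{"translation": [1, -0.18, 0], "twist": 0}])

```text
time: 12.7
ee_pos: [0.4918, -0.1443, 0.0706]
eef_rot: [-0.454, 0.543, -0.542, 0.453]
ft_force: [-7.5, 0.2, 8.2]
width: 0.0199
```

>>> jog_arm(commands=[{"translation": [1, -0.18, 0], "twist": 0}])

```text
time: 12.8
ee_pos: [0.4929, -0.1445, 0.0707]
eef_rot: [-0.454, 0.543, -0.542, 0.453]
ft_force: [-5.9, 0.9, 8.6]
width: 0.0194
```

>>> jog_arm(commands=[{"translation": [1, -0.18, 0], "twist": 0}])

```text
time: 12.9
ee_pos: [0.4939, -0.1447, 0.0707]
eef_rot: [-0.454, 0.543, -0.542, 0.453]
ft_force: [-7.4, 1.5, 9.8]
width: 0.0196
```

>>> jog_arm(commands=[{"translation": [1, -0.18, 0], "twist": 0}, {"translation": [1, -0.18, 0], "twist": 0}])

```text
time: 13.1
ee_pos: [0.4959, -0.145, 0.0706]
eef_rot: [-0.454, 0.543, -0.542, 0.453]
ft_force: [-6.8, 1.6, 9.0]
width: 0.0193
```

>>> jog_arm(commands=[{"translation": [1, -0.18, 0], "twist": 0}, {"translation": [0.5, -0.09, 0], "twist": 0}])

```text
time: 13.3
ee_pos: [0.4975, -0.1453, 0.0707]
eef_rot: [-0.454, 0.543, -0.542, 0.453]
ft_force: [-6.4, 1.8, 8.3]
width: 0.0194
```

```bash
python3 - <<'E'
from bench import *
from h import *
s=camera("side"); crop(s["img"],160,170,260,270,6,"pics/s9.png")
st=read_state();print(st["time"],st["ee_pos"],st["ft_force"],st["torque"],st["width"])
E
```

```text
13.35 [ 0.4975385  -0.14532031  0.07065848] [-5.01932574  1.23098535  7.87812131] [ 0.33131898  1.21446148 -0.00561366] 0.01958608399623467
```

View pics/s9.png

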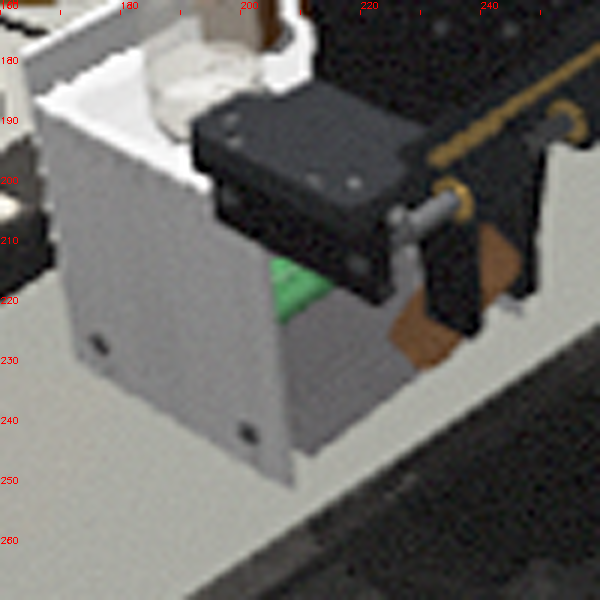

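>>> jog_arm(commands=[{"translation": [1, -0.18, 0], "twist": 0}, {"translation": [1, -0.18, 0], "twist": 0}])

```text
time: 13.55
ee_pos: [0.4992, -0.1456, 0.0706]
eef_rot: [-0.454, 0.543, -0.542, 0.453]
ft_force: [-12.0, 3.0, 13.6]
width: 0.0196
```

>>> jog_arm(commands=[{"translation": [1, -0.18, 0], "twist": 0}])

```text
time: 13.65
ee_pos: [0.4993, -0.1456, 0.0706]
eef_rot: [-0.454, 0.543, -0.542, 0.453]
ft_force: [-16.4, 3.4, 19.4]
width: 0.0192
```

>>> jog_arm(commands=[{"translation": [1, -0.18, 0], "twist": 0}])

```text
time: 13.75
ee_pos: [0.4994, -0.1456, 0.0706]
eef_rot: [-0.455, 0.544, -0.541, 0.452]
ft_force: [-22.6, 4.5, 24.5]
width: 0.0194
```

>>> jog_arm(commands=[{"translation": [1, -0.18, 0], "twist": 0}])

```text
time: 13.85
ee_pos: [0.4994, -0.1456, 0.0706]
eef_rot: [-0.455, 0.544, -0.541, 0.452]
ft_force: [-23.3, 4.5, 25.8]
width: 0.0195
```

>>> jog_arm(commands=[{"translation": [1, -0.18, 0], "twist": 0}])

```text
time: 13.95
ee_pos: [0.4996, -0.1456, 0.0705]
eef_rot: [-0.456, 0.545, -0.54, 0.451]
ft_force: [-31.9, 7.9, 32.5]
width: 0.0198
```

>>> jog_arm(commands=[{"translation": [-2, 0.35, 0], "twist": 0}, {"translation": [-2, 0.35, 0.1], "twist": 0}])

```text
time: 14.15
ee_pos: [0.4994, -0.1453, 0.0707]
eef_rot: [-0.454, 0.543, -0.542, 0.454]
ft_force: [1.5, 0.4, -0.1]
width: 0.0196
```

```bash
python3 - <<'E'
from bench import *
from h import *
s=camera("side"); crop(s["img"],190,190,260,260,9,"pics/s10.png")
st=read_state();print(st["time"],st["ee_pos"],st["ft_force"],st["torque"],st["width"])
E
```

```text
14.2 [ 0.4994034  -0.14532163  0.07062232] [-6.85267415  1.9472609   7.77205373] [0.74142659 1.19944162 0.08489522] 0.0194815284133133
```

View pics/s10.png

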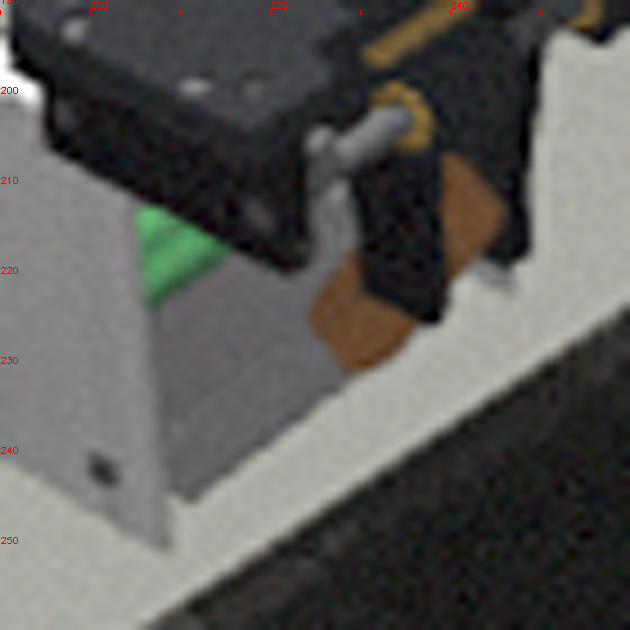

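>>> jog_arm(commands=[{"translation": [0, 0, 0], "twist": 0}, {"translation": [-1, 0.2, -0.8], "twist": 0}, {"translation": [-1.4, 0.25, -0.9], "twist": 0}, {"translation": [-1.4, 0.25, -0.9], "twist": 0}], grip=1, grip_force=20)

```text
time: 14.6
ee_pos: [0.4972, -0.1449, 0.0689]
eef_rot: [0.453, -0.542, 0.543, -0.454]
ft_force: [-1.8, 0.2, 8.9]
width: 0.0202
```

>>> jog_arm(commands=[{"translation": [-1.4, 0.25, -0.9], "twist": 0}, {"translation": [-1.4, 0.25, -0.9], "twist": 0}])

```text
time: 14.8
ee_pos: [0.4944, -0.1444, 0.0669]
eef_rot: [0.453, -0.542, 0.543, -0.454]
ft_force: [-1.3, 1.5, 5.8]
width: 0.0197
```

```bash
python3 - <<'E'
from bench import *
from h import *
s=camera("side"); crop(s["img"],190,190,260,260,9,"pics/s11.png")
st=read_state();print(st["time"],st["ee_pos"],st["ft_force"],st["torque"],st["width"])
E
```

```text
14.85 [ 0.49413066 -0.14438184  0.06668874] [-0.86329671  1.52622869  5.96331205] [0.32926096 0.01197428 0.05753901] 0.019878901402577448
```

View pics/s11.png

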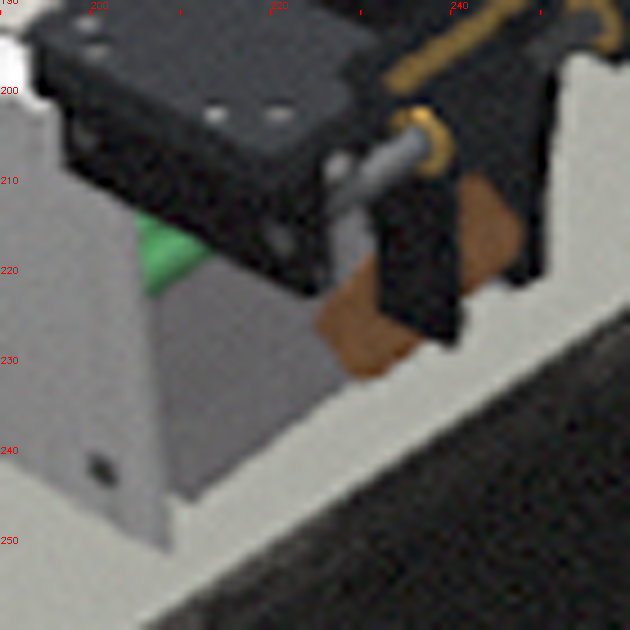

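>>> jog_arm(commands=[{"translation": [-1.4, 0.25, -0.95], "twist": 0}, {"translation": [-1.4, 0.25, -0.95], "twist": 0}, {"translation": [-1.4, 0.25, -1], "twist": 0}, {"translation": [-1.3, 0.23, -1], "twist": 0}, {"translation": [-1.3, 0.23, -1], "twist": 0}])

```text
time: 15.35
ee_pos: [0.4865, -0.1432, 0.0612]
eef_rot: [0.453, -0.542, 0.543, -0.454]
ft_force: [2.7, 0.6, 1.6]
width: 0.02
```

```bash
python3 - <<'E'
from bench import *
from h import *
s=camera("side"); crop(s["img"],190,190,260,260,9,"pics/s12.png")
st=read_state();print(st["time"],st["ee_pos"],st["ft_force"],st["torque"],st["width"])
E
```

```text
15.4 [ 0.48598429 -0.14321691  0.06099812] [2.20806357 1.38817429 0.61724426] [ 0.1796512  -0.65678003  0.07340622] 0.019615937379313157
```

View pics/s12.png

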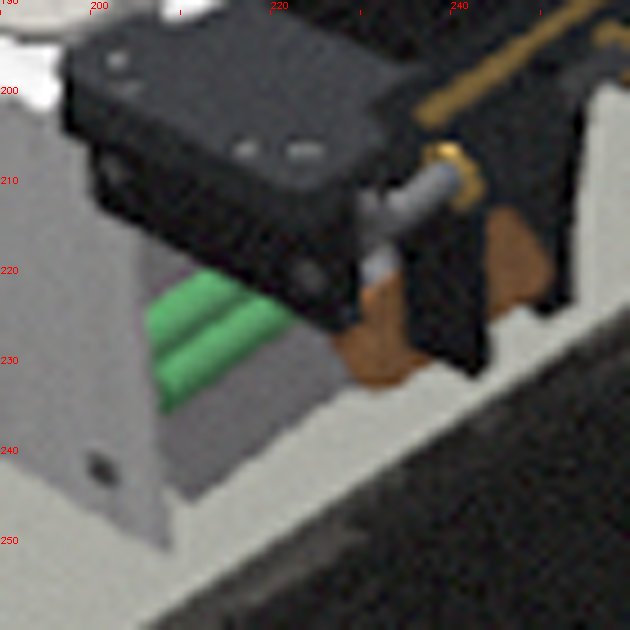

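>>> jog_arm(commands=[{"translation": [-1.3, 0.23, -1], "twist": 0}, {"translation": [-1.3, 0.23, -1], "twist": 0}, {"translation": [-1.3, 0.23, -1], "twist": 0}, {"translation": [0, 0, 0], "twist": 0}])

```text
time: 15.8
ee_pos: [0.4818, -0.1427, 0.0581]
eef_rot: [-0.454, 0.543, -0.542, 0.453]
ft_force: [2.4, 0.9, 0.7]
width: 0.0196
```

>>> jog_arm(commands=[{"translation": [0, 0, 0], "twist": 0}, {"translation": [0, 0, 0], "twist": 0}, {"translation": [0, 0, 0], "twist": 0}, {"translation": [0, 0, 0], "twist": 0}], grip=1, grip_force=60)

```text
time: 16.2
ee_pos: [0.482, -0.1427, 0.0582]
eef_rot: [-0.454, 0.543, -0.542, 0.453]
ft_force: [1.5, -0.6, -0.4]
width: 0.0193
```

```bash
python3 - <<'E'
from bench import *
from h import *
s=camera("side"); crop(s["img"],190,190,260,260,9,"pics/s13.png")
st=read_state();print(st["time"],st["ee_pos"],st["ft_force"],st["torque"],st["width"])
E
```

```text
16.25 [ 0.48196742 -0.14267207  0.05819925] [ 0.84388579 -0.80605339  0.74439834] [ 0.0103401  -0.26372888 -0.02414698] 0.01918744240188961
```

View pics/s13.png

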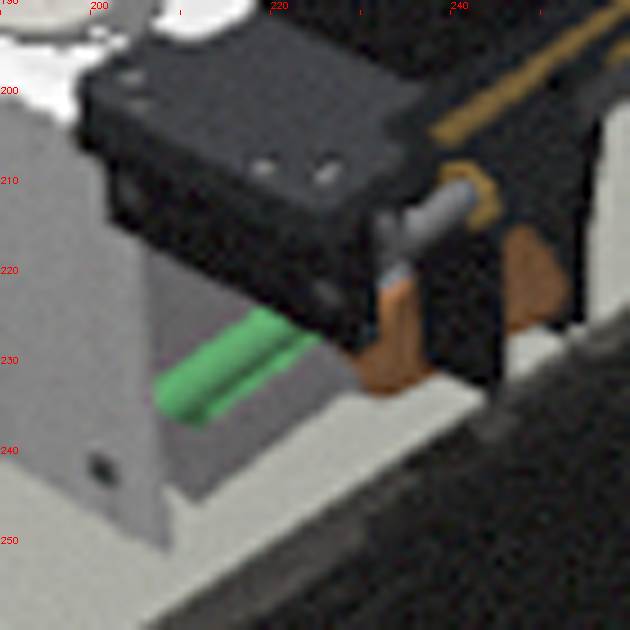

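>>> jog_arm(commands=[{"translation": [0, 0, 1], "twist": 0}, {"translation": [0, 0, 2], "twist": 0}, {"translation": [0, 0, 2], "twist": 0}, {"translation": [-1, 0.2, 1], "twist": 0}, {"translation": [-2, 0.35, 0], "twist": 0}, {"translation": [-3, 0.5, 0], "twist": 0}, {"translation": [-3, 0.5, 0], "twist": 0}, {"translation": [-2, 0.35, 0], "twist": 0}, {"translation": [-1, 0.2, 0], "twist": 0}])

```text
time: 17.15
ee_pos: [0.4698, -0.1405, 0.0643]
eef_rot: [0.454, -0.542, 0.543, -0.453]
ft_force: [0.6, 0.0, -4.2]
width: 0.0194
```

```bash
python3 - <<'E'
from bench import *
from h import *
s=camera("side"); crop(s["img"],190,190,270,260,9,"pics/s14.png")
st=read_state();print(st["time"],st["ee_pos"],st["ft_force"],st["torque"],st["width"])
E
```

```text
17.2 [ 0.46981087 -0.14051439  0.06427489] [ 0.29766648 -0.26596864 -3.24488101] [ 0.07893537  0.25192012 -0.0502736 ] 0.019716036658871842
```

View pics/s14.png

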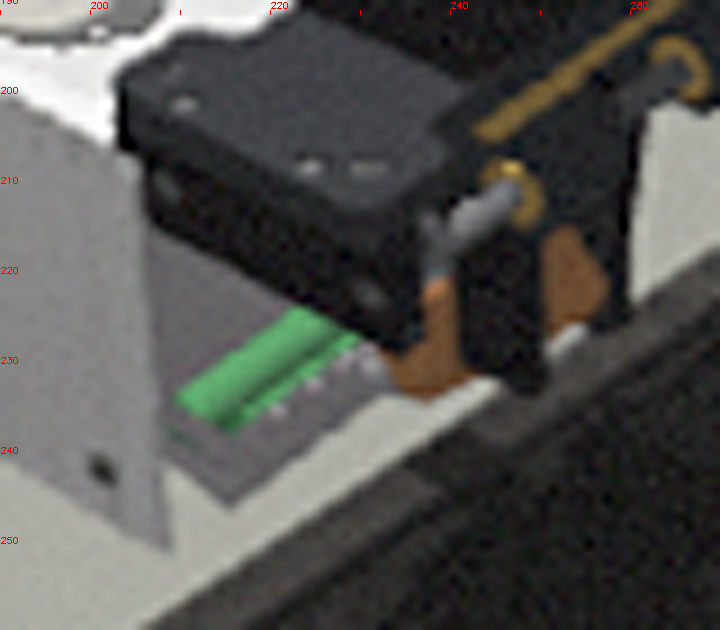

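>>> jog_arm(commands=[{"translation": [-2, 0.35, 0], "twist": 0}, {"translation": [-4, 0.7, 1], "twist": 0}, {"translation": [-6, 1.05, 1], "twist": 0}, {"translation": [-8, 1.4, 1], "twist": 0}, {"translation": [-9, 1.6, 1], "twist": 0}, {"translation": [-9, 1.6, 1], "twist": 0}, {"translation": [-9, 1.6, 1], "twist": 0}, {"translation": [-9, 1.6, 1], "twist": 0}, {"translation": [-8, 1.4, 1], "twist": 0}, {"translation": [-6, 1.05, 1], "twist": 0}, {"translation": [-5, 0.9, 1], "twist": 0}, {"translation": [-3, 0.5, 0], "twist": 0}, {"translation": [-1, 0.2, 0], "twist": 0}, {"translation": [0, 0, 0], "twist": 0}])

```text
time: 18.6
ee_pos: [0.3912, -0.1266, 0.0743]
eef_rot: [0.454, -0.542, 0.543, -0.454]
ft_force: [-0.2, 0.2, -3.8]
width: 0.0196
```

```bash
python3 - <<'E'
from bench import *
from h import *
import pickle
w=camera("wrist");s=camera("side"); pickle.dump((s,w),open("c15.pkl","wb"))
cv2.imwrite("pics/w15.png",w["img"][:,:,::-1])
st=read_state();print(st["time"],st["ee_pos"],st["ft_force"],st["torque"],st["joint_positions"].round(2))
E
```

```text
18.7 [ 0.39136557 -0.1265373   0.07427039] [ 0.92019696  0.23754548 -3.62496781] [ 0.08720641  0.27319371 -0.0222015 ] [ 0.76  0.05 -0.57  2.14  0.03  0.96 -1.57]
```

View pics/w15.png

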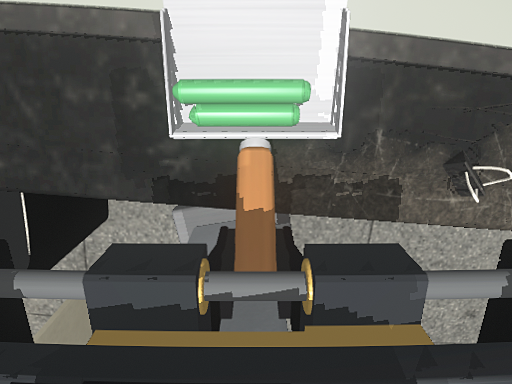

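>>> jog_arm(commands=[{"translation": [-2, 0.35, 0], "twist": 0}, {"translation": [-3, 0.5, 0], "twist": 0}, {"translation": [-2, 0.35, 2], "twist": 0}, {"translation": [0, 0, 6], "twist": 0}, {"translation": [0, 0, 11], "twist": 0}, {"translation": [0, 0, 14], "twist": 0}, {"translation": [0, 0, 15], "twist": 0}, {"translation": [0, 0, 15], "twist": 0}, {"translation": [0, 0, 15], "twist": 0}, {"translation": [0, 0, 13], "twist": 0}, {"translation": [0, 0, 10], "twist": 0}, {"translation": [0, 0, 7], "twist": 0}, {"translation": [0, 0, 4], "twist": 0}, {"translation": [0, 0, 0], "twist": 0}])

```text
time: 20.1
ee_pos: [0.3843, -0.1254, 0.1865]
eef_rot: [0.454, -0.542, 0.543, -0.454]
ft_force: [0.0, -1.1, -4.2]
width: 0.0193
```

```bash
python3 - <<'E'
from bench import *
from h import *
w=camera("wrist");s=camera("side")
crop(s["img"],180,120,300,260,5,"pics/s16.png")
cv2.imwrite("pics/w16.png",w["img"][:,:,::-1])
st=read_state();print(st["time"],st["ee_pos"],st["ft_force"],st["torque"],st["joint_positions"].round(2))
E
```

```text
20.2 [ 0.38391927 -0.12526815  0.18585418] [-0.58215415 -0.22800731 -3.1958637 ] [ 0.10502538  0.25787998 -0.01695016] [ 0.79 -0.12 -0.54  2.02 -0.07  1.22 -1.47]
```

View pics/w16.png

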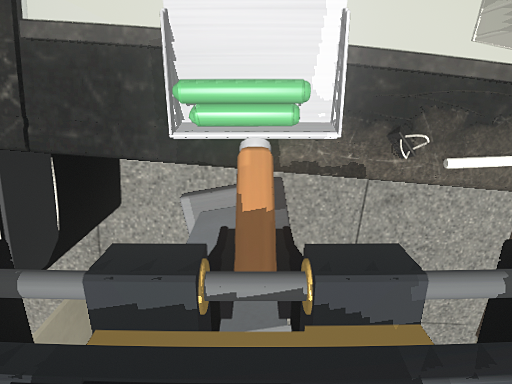

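View pics/s16.png

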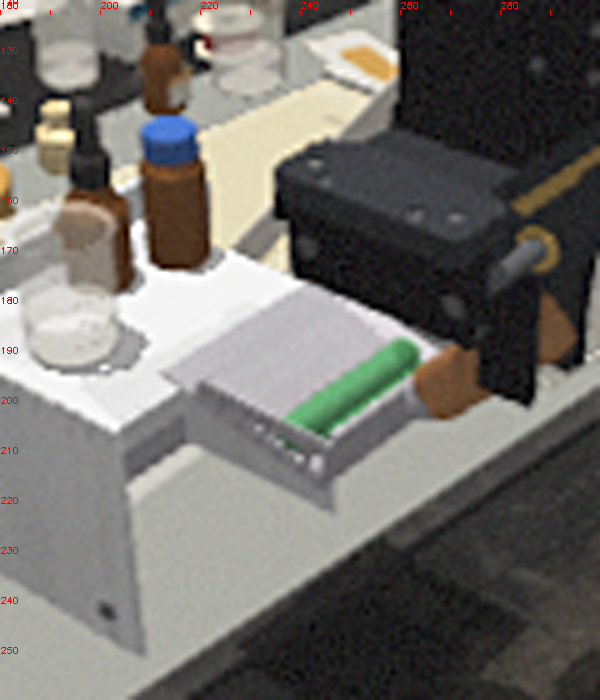

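>>> jog_arm(commands=[{"translation": [0, -4, 0], "twist": 0}, {"translation": [0, -10, 0], "twist": -0.005}, {"translation": [1, -17, 0], "twist": -0.01}, {"translation": [2, -23, 0], "twist": -0.01}, {"translation": [3, -28, 0], "twist": -0.012}, {"translation": [4, -30, 0], "twist": -0.012}, {"translation": [4, -31, 0], "twist": -0.012}, {"translation": [4, -31, 0], "twist": -0.012}, {"translation": [4, -30, 0], "twist": -0.012}, {"translation": [4, -27, 0], "twist": -0.012}, {"translation": [3, -22, 0], "twist": -0.012}, {"translation": [2, -17, 0], "twist": -0.012}, {"translation": [2, -12, 0], "twist": -0.01}, {"translation": [1, -7, 0], "twist": -0.01}, {"translation": [0, -4, 0], "twist": 0}, {"translation": [0, -1, 0], "twist": 0}, {"translation": [0, 0, 0], "twist": 0}, {"translation": [0, 0, 0], "twist": 0}])

```text
time: 22.0
ee_pos: [0.4183, -0.4188, 0.1864]
eef_rot: [0.415, -0.573, 0.573, -0.414]
ft_force: [0.4, -0.0, -2.7]
width: 0.0194
```

```bash
python3 - <<'E'
from bench import *
from h import *
import pickle
w=camera("wrist");s=camera("side");t=camera("top")
pickle.dump((s,w,t),open("c17.pkl","wb"))
crop(s["img"],220,90,360,230,5,"pics/s17.png")
crop(t["img"],270,130,430,260,5,"pics/t17.png")
cv2.imwrite("pics/w17.png",w["img"][:,:,::-1])
st=read_state();print(st["time"],st["ee_pos"],st["ft_force"],st["torque"],R.from_quat(st["eef_rot"]).as_matrix()[:,0],st["joint_positions"].round(2))
E
```

```text
22.15 [ 0.41826962 -0.4190413   0.18649754] [-0.27264629  0.29462393 -2.48530021] [0.13814246 0.29108804 0.03974843] [-3.13122303e-01 -9.49712781e-01  2.38410613e-04] [ 0.96  0.3  -0.31  1.59  0.09  1.27 -1.25]
```

View pics/w17.png

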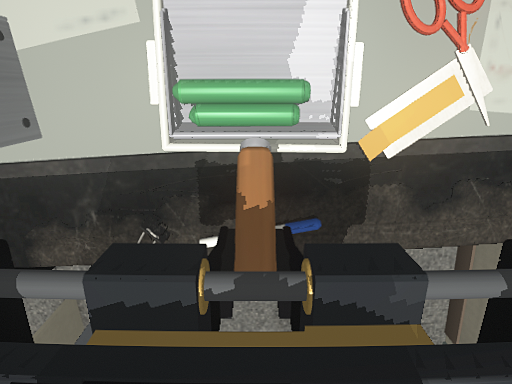

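View pics/s17.png

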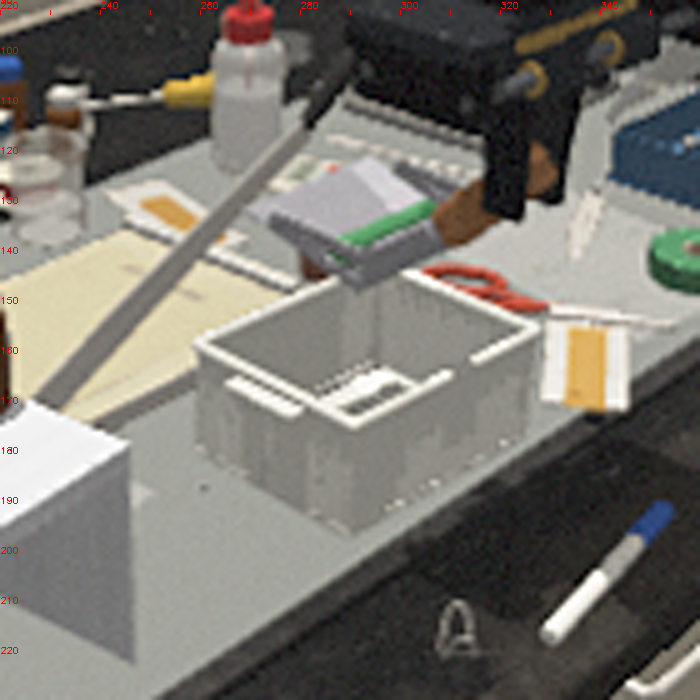

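View pics/t17.png

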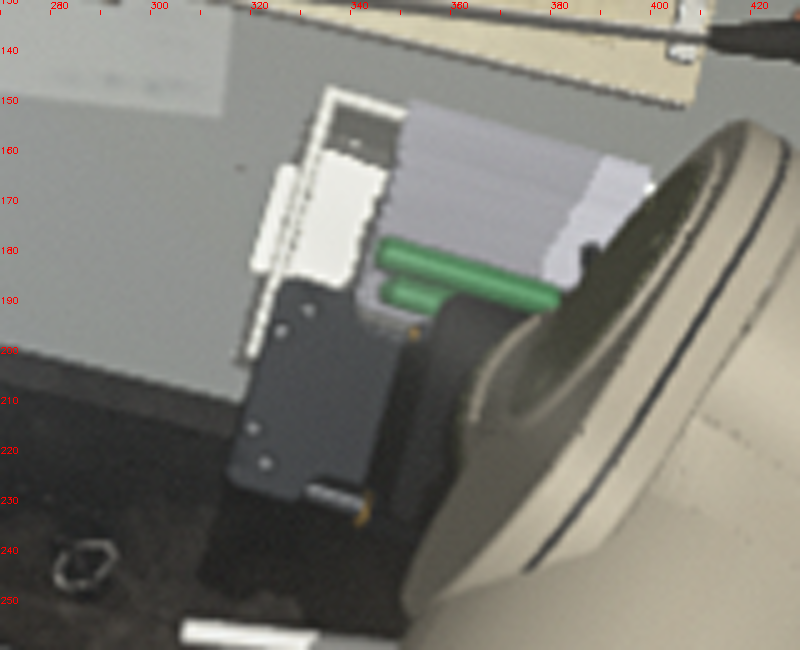

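```bash
python3 - <<'E'
from h import *
import pickle
s,w,t=pickle.load(open("c17.pkl","rb"))
p=onz(w,[(162.5,150.5),(350,150.5)],.0776)*1e3;print(p,np.linalg.norm(p[1]-p[0]),p.mean(0))
a=np.array([.95,-.312]);b=p.mean(0)[:2]; print("front outer ahead of TCP",(b-[418.3,-419.0])@a)
E
```

```text
[[ 473.72013133 -355.9242101    77.6       ]
 [ 424.30444366 -505.56289395   77.6       ]] 157.58694708589482 [ 449.01228749 -430.74355202   77.6       ]
front outer ahead of TCP 32.840661349513894
```

>>> jog_arm(commands=[{"translation": [-2, 0.6, 0], "twist": 0}, {"translation": [-2.8, 0.9, 0], "twist": 0}, {"translation": [0, 0, 0], "twist": 0}], grip=1, grip_force=25)

```text
time: 22.45
ee_pos: [0.4128, -0.4178, 0.1863]
eef_rot: [-0.414, 0.573, -0.573, 0.414]
ft_force: [-0.2, -0.1, -3.0]
width: 0.02
```

>>> jog_arm(commands=[{"translation": [0, 0, 0], "twist": 0}, {"translation": [0, 0, 0], "twist": 0}], grip=1, grip_force=15)

```text
time: 22.65
ee_pos: [0.4134, -0.4179, 0.1863]
eef_rot: [0.414, -0.573, 0.573, -0.414]
ft_force: [-0.2, -0.5, -3.1]
width: 0.0194
```

```bash
python3 - <<'E'
from bench import *
from h import *
s=camera("side")
crop(s["img"],220,90,360,200,5,"pics/s18.png")
st=read_state();print(st["time"],st["ee_pos"],st["ft_force"],st["torque"])
E
```

```text
22.7 [ 0.41331497 -0.41785247  0.1862695 ] [ 0.17802442  0.29402501 -2.63712689] [ 0.23409168  0.04791535 -0.03614292]
```

View pics/s18.png

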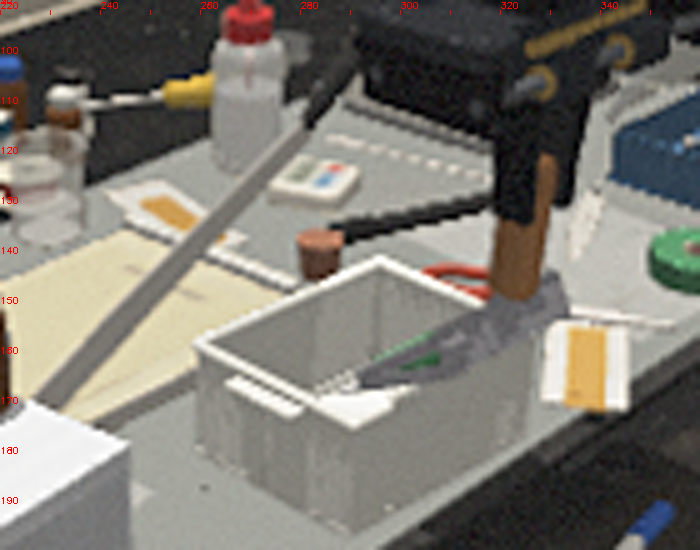

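>>> jog_arm(commands=[{"translation": [0, 0, 0], "twist": 0}, {"translation": [0, 0, 0], "twist": 0}, {"translation": [0, 0, 0], "twist": 0}])

```text
time: 23.0
ee_pos: [0.4135, -0.4179, 0.1863]
eef_rot: [0.414, -0.573, 0.573, -0.414]
ft_force: [-0.1, -0.5, -3.1]
width: 0.0197
```

```bash
python3 - <<'E'
from bench import *
from h import *
s=camera("side");w=camera("wrist");t=camera("top")
crop(s["img"],220,90,360,200,5,"pics/s19.png")
crop(t["img"],270,130,430,230,5,"pics/t19.png")
cv2.imwrite("pics/w19.png",w["img"][:,:,::-1])
st=read_state();print(st["time"],st["ee_pos"],st["ft_force"],st["torque"])
E
```

```text
23.15 [ 0.41339577 -0.41787396  0.18633218] [-0.63387107 -0.87823981 -2.52020553] [ 0.06124149 -0.00216918  0.0104464 ]
```

View pics/s19.png

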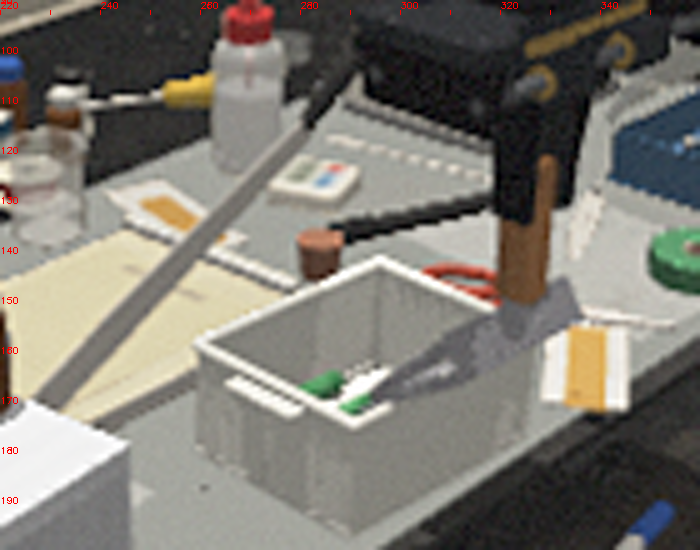

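View pics/w19.png

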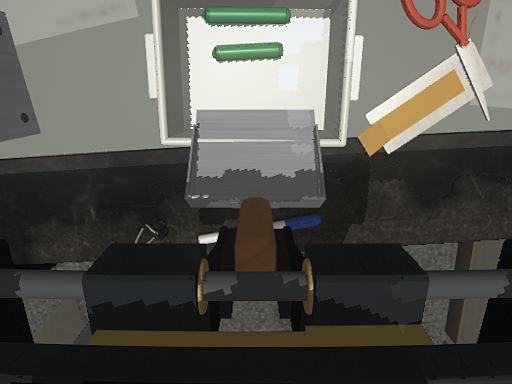

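View pics/t19.png

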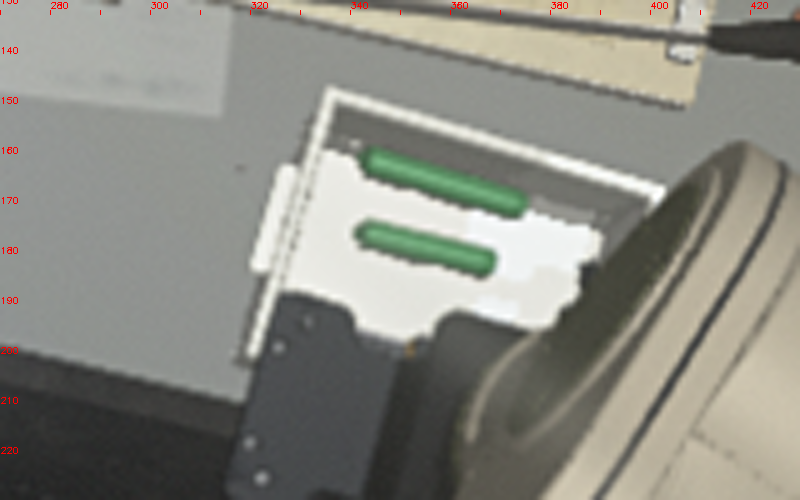

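```bash
python3 - <<'E'
from h import *
import pickle
t,s=pickle.load(open("c0.pkl","rb"))
crop(t["img"],60,60,200,230,4,"pics/ti.png")
crop(s["img"],40,160,200,340,4,"pics/si.png")
E
```

```text
(no output)
```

View pics/ti.png

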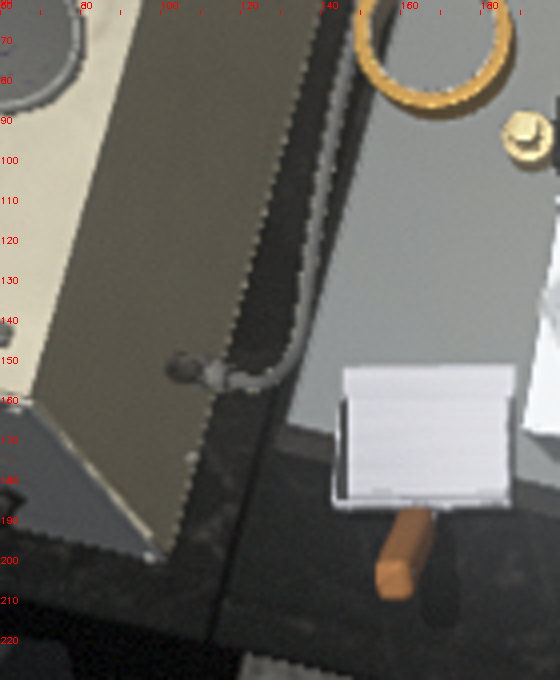

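View pics/si.png

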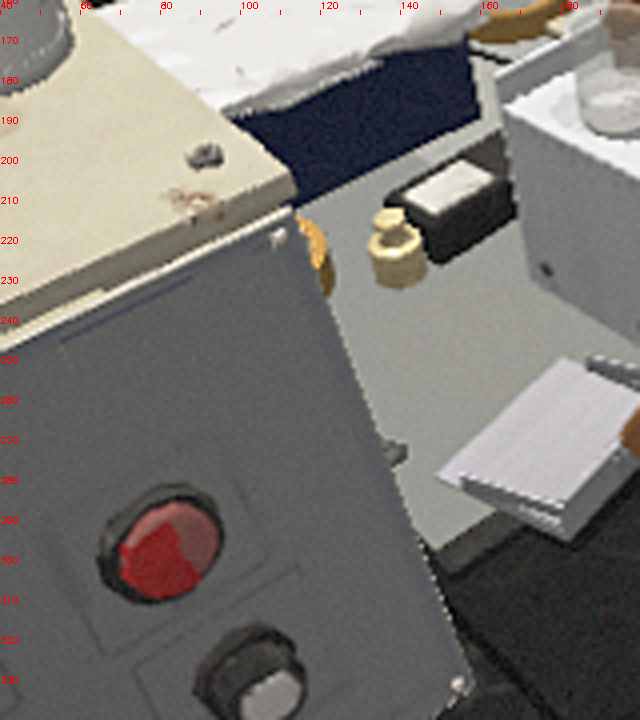

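```bash
python3 - <<'E'
from h import *
import pickle
t,s=pickle.load(open("c0.pkl","rb"))
print((onz(t,[(101,199),(119,143),(137,70)],0)*1e3).round(), (onz(t,[(68,161)],.2)*1e3).round(),(onz(s,[(155,333)],0)*1e3).round())
print((onz(t,[(133,165),(152,95)],.0076)*1e3).round())
E
```

```text
[[496. 143.   0.]
 [628. 102.   0.]
 [805.  59.   0.]] [[550. 137. 200.]] [[514. 123.   0.]]
[[573.  67.   8.]
 [740.  22.   8.]]
```

```bash
python3 - <<'E'
from pan import *
import pickle
from bench import *
t,s=pickle.load(open("c0.pkl","rb"))
def tri(uv1,uv2):
    o1,d1=ray(t,[uv1]);o2,d2=ray(s,[uv2]);d1=d1[0]/np.linalg.norm(d1[0]);d2=d2[0]/np.linalg.norm(d2[0])
    A=np.c_[d1,-d2];x=np.linalg.lstsq(A,o2-o1,rcond=None)[0];p,q=o1+x[0]*d1,o2+x[1]*d2
    return ((p+q)/2*1e3).round(),np.linalg.norm(p-q)*1e3
print("hose nut",tri((115,155),(139,273)),"box corner",tri((68,160),(112,212)))
w=camera("wrist"); crop(w["img"],175,95,335,215,5,"pics/w20.png"); print(w["cam_to_world"][:3,3],edge(w,[(196,110),(314,110)]))
print((onz(t,[(209,140)],.1906)*1e3).round())
E
```

```text
hose nut (array([578.,  82.,  81.]), np.float64(11.696294314397717)) box corner (array([543., 116., 251.]), np.float64(1.796121131444168))
[ 0.49006843 -0.44371275  0.34857304] [ 475.18595872 -439.02255645   65.09710305]
[[ 587. -132.  191.]]
```

View pics/w20.png

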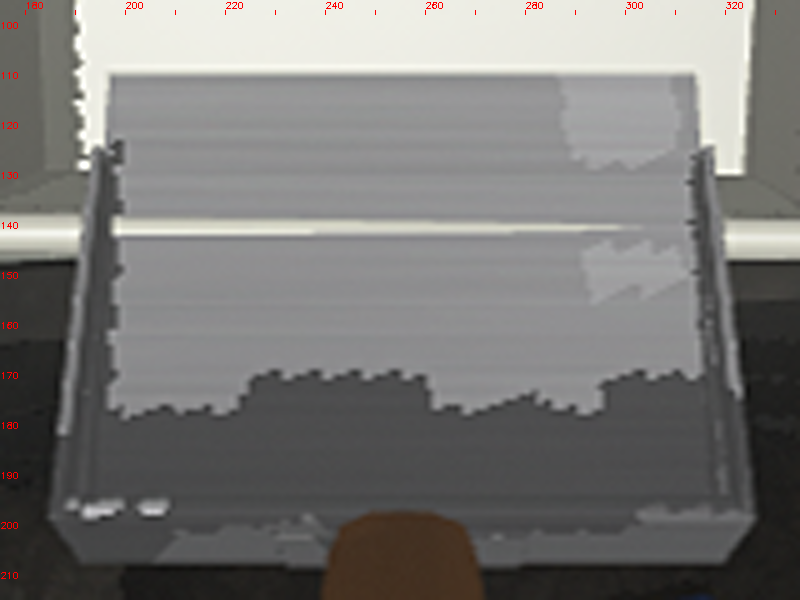

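>>> jog_arm(commands=[{"translation": [0, 0, 0], "twist": 0}, {"translation": [0, 0, 6], "twist": 0}, {"translation": [0, 0, 12], "twist": 0}, {"translation": [0, 0, 14], "twist": 0}, {"translation": [0, 0, 12], "twist": 0}, {"translation": [0, 0, 8], "twist": 0}, {"translation": [0, 0, 3], "twist": 0}], grip=1, grip_force=60)

```text
time: 23.9
ee_pos: [0.4137, -0.4182, 0.2428]
eef_rot: [0.414, -0.572, 0.574, -0.414]
ft_force: [-0.2, 0.4, -3.6]
width: 0.0194
```

>>> jog_arm(commands=[{"translation": [0, 10, 0], "twist": 0.02}, {"translation": [0, 22, 0], "twist": 0.022}, {"translation": [0, 32, 0], "twist": 0.022}, {"translation": [0, 38, 0], "twist": 0.022}, {"translation": [0, 40, 0], "twist": 0.022}, {"translation": [0, 42, 0], "twist": 0.022}, {"translation": [0, 42, 0], "twist": 0.022}, {"translation": [0, 42, 0], "twist": 0.022}, {"translation": [0, 40, 0], "twist": 0.022}, {"translation": [0, 38, 0], "twist": 0.022}, {"translation": [0, 32, 0], "twist": 0.022}, {"translation": [0, 22, 0], "twist": 0.022}, {"translation": [0, 10, 0], "twist": 0.022}, {"translation": [0, 2, 0], "twist": 0.018}, {"translation": [0, 0, 0], "twist": 0}])

```text
time: 25.4
ee_pos: [0.4133, -0.0069, 0.2411]
eef_rot: [-0.496, 0.504, -0.504, 0.496]
ft_force: [-0.1, -0.4, -4.0]
width: 0.0195
```

```bash
python3 - <<'E'
from bench import *
from pan import *
w=camera("wrist")
cv2.imwrite("pics/w21.png",w["img"][:,:,::-1]);s=camera("side");cv2.imwrite("pics/s21.png",cv2.resize(s["img"][:,:,::-1],None,fx=1.5,fy=1.5))
st=read_state();print(st["time"],st["ee_pos"],st["ft_force"],st["torque"],R.from_quat(st["eef_rot"]).as_matrix()[:,0])
print(edge(w,[(196,110),(314,110)]))
E
```

```text
25.5 [ 0.41333421 -0.00721205  0.24108965] [ 0.28711337 -1.7143669  -2.14885031] [0.03715552 0.09127804 0.03634833] [-1.92320810e-02 -9.99815044e-01 -7.56158682e-05]
[478.29986786  -8.74019098 119.83209193]
```

View pics/w21.png

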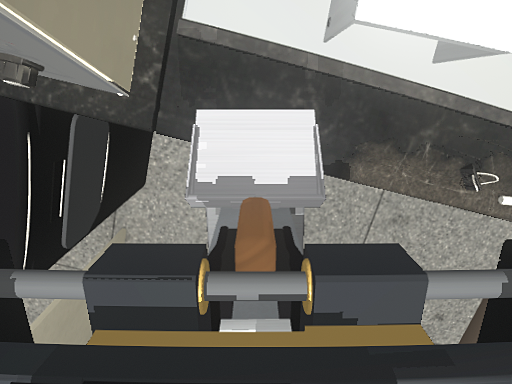

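View pics/s21.png

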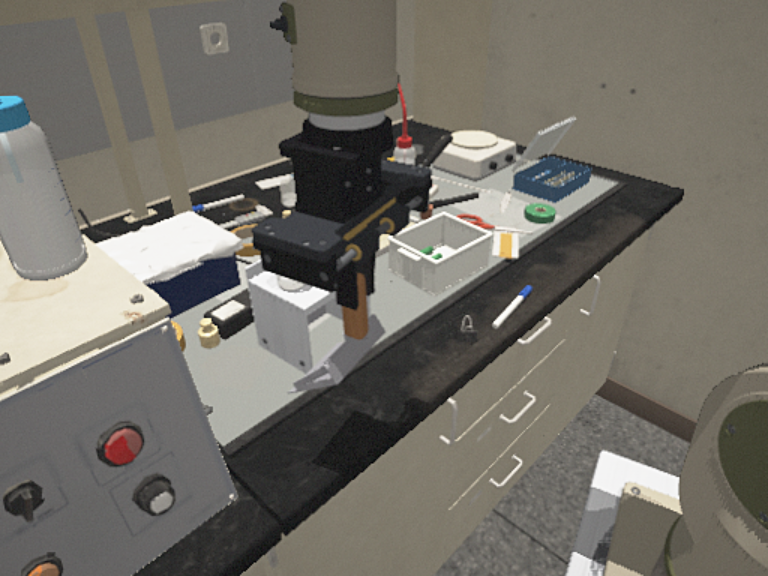

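>>> jog_arm(commands=[{"translation": [10, 0, 0], "twist": 0}, {"translation": [20, 0, 0], "twist": 0}, {"translation": [28, 0, 0], "twist": 0}, {"translation": [28, 0, 0], "twist": 0}, {"translation": [24, 0, 0], "twist": 0}, {"translation": [14, 1, 0], "twist": 0}, {"translation": [5, 0, -10], "twist": 0}, {"translation": [0, 0, -20], "twist": 0}, {"translation": [0, 0, -25], "twist": 0}, {"translation": [0, 0, -22], "twist": 0}, {"translation": [0, 0, -15], "twist": 0}, {"translation": [0, 0, -8], "twist": 0}, {"translation": [0, 0, 0], "twist": 0}])

```text
time: 26.8
ee_pos: [0.5418, -0.0051, 0.1404]
eef_rot: [-0.496, 0.505, -0.504, 0.495]
ft_force: [0.6, 0.4, -2.2]
width: 0.0193
```

```bash
python3 - <<'E'
from bench import *
from pan import *
w=camera("wrist")
cv2.imwrite("pics/w22.png",w["img"][:,:,::-1]);s=camera("side");crop(s["img"],110,100,270,290,4,"pics/s22.png")
st=read_state();print(st["time"],st["ee_pos"],st["ft_force"],st["torque"])
print(edge(w,[(196,110),(314,110)]))
E
```

```text
26.9 [ 0.54284259 -0.00484708  0.14202556] [-0.06692596  0.05919088 -2.90885324] [0.05986385 0.04948441 0.02104434]
[606.70577939  -6.92036048  19.05998275]
```

View pics/w22.png

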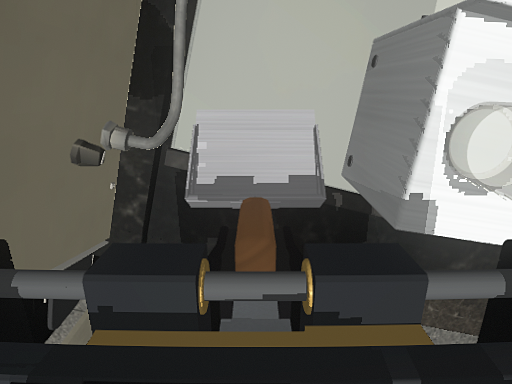

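View pics/s22.png

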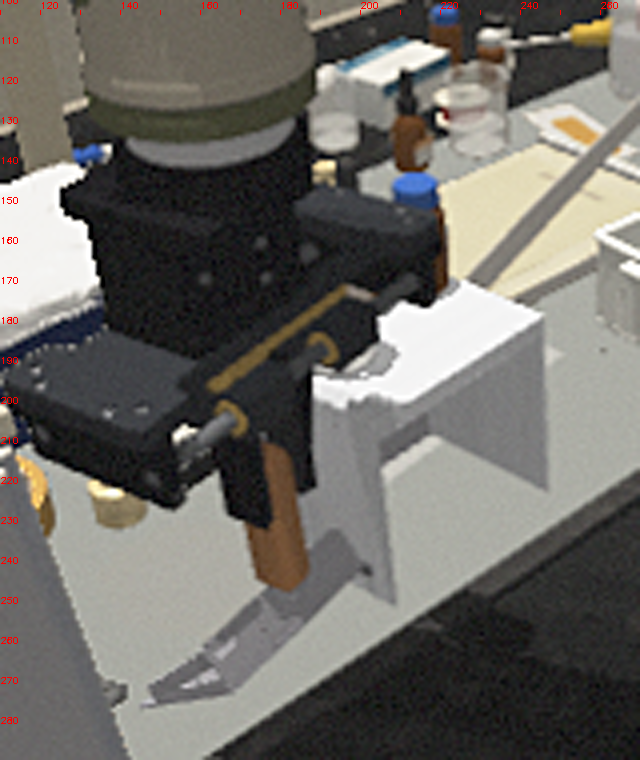

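>>> jog_arm(commands=[{"translation": [0, 0, -5], "twist": 0}, {"translation": [0, 0, -4], "twist": 0}, {"translation": [0, 0, -1.5], "twist": 0}, {"translation": [0, 0, 0], "twist": 0}], grip=1, grip_force=20)

```text
time: 27.3
ee_pos: [0.5423, -0.0049, 0.1307]
eef_rot: [0.496, -0.504, 0.504, -0.496]
ft_force: [-0.3, 0.1, -2.0]
width: 0.0197
```

>>> jog_arm(commands=[{"translation": [0, 0, -1], "twist": 0}, {"translation": [0, 0, -1], "twist": 0}])

```text
time: 27.5
ee_pos: [0.5424, -0.0048, 0.1301]
eef_rot: [0.496, -0.504, 0.504, -0.496]
ft_force: [-10.1, -1.0, 19.9]
width: 0.0198
```

>>> jog_arm(commands=[{"translation": [-6, 0, -1.5], "twist": 0}, {"translation": [-6, 0, -3], "twist": 0}, {"translation": [-6, 0, -3.5], "twist": 0}, {"translation": [-5.5, 0, -3.6], "twist": 0}, {"translation": [-5.4, 0, -4], "twist": 0}], grip=1, grip_force=15)

```text
time: 28.0
ee_pos: [0.5129, -0.0048, 0.1128]
eef_rot: [0.496, -0.504, 0.504, -0.496]
ft_force: [1.2, 0.3, -1.4]
width: 0.0199
```

```bash
python3 - <<'E'
from bench import *
from pan import *
s=camera("side");crop(s["img"],110,180,270,300,4,"pics/s23.png")
st=read_state();print(st["time"],st["ee_pos"],st["ft_force"],st["torque"])
E
```

```text
28.05 [ 0.51181975 -0.00483638  0.11206763] [ 0.14684393  1.19119476 -1.24090629] [ 0.24933864 -0.14871071  0.05159179]
```

View pics/s23.png

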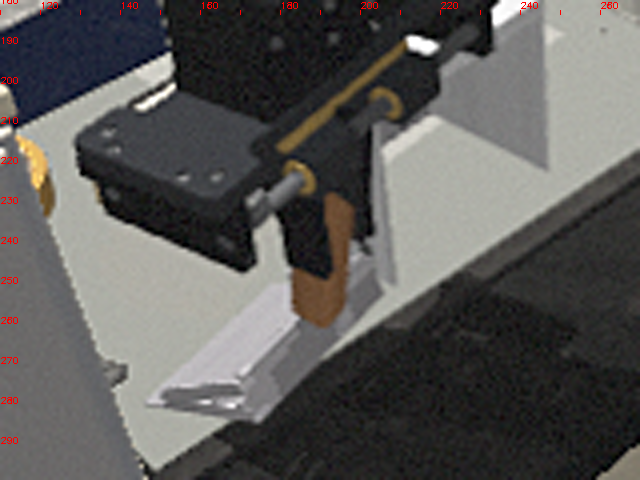

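>>> jog_arm(commands=[{"translation": [-5.2, 0, -4.2], "twist": 0}, {"translation": [-5.1, 0, -4.4], "twist": 0}, {"translation": [-5, 0, -4.5], "twist": 0}, {"translation": [-4.8, 0, -4.7], "twist": 0}, {"translation": [-4.5, 0, -4.9], "twist": 0}, {"translation": [-4.3, 0, -5.1], "twist": 0}, {"translation": [-4.1, 0, -4.7], "twist": 0}, {"translation": [-3.4, 0, -4], "twist": 0}, {"translation": [0, 0, 0], "twist": 0}])

```text
time: 28.95
ee_pos: [0.4762, -0.005, 0.0761]
eef_rot: [-0.496, 0.505, -0.504, 0.495]
ft_force: [-1.6, -0.0, -0.3]
width: 0.02
```

```bash
python3 - <<'E'
from bench import *
from pan import *
s=camera("side");crop(s["img"],110,180,270,300,4,"pics/s24.png")
w=camera("wrist");crop(w["img"],130,0,380,170,3,"pics/w24.png")
st=read_state();print(st["time"],st["ee_pos"],st["ft_force"],st["torque"])
E
```

```text
29.05 [ 0.4766318  -0.00493045  0.07650587] [ 0.05842457 -0.5771497  -2.24626148] [ 0.03959505  0.18804615 -0.06711844]
```

View pics/s24.png

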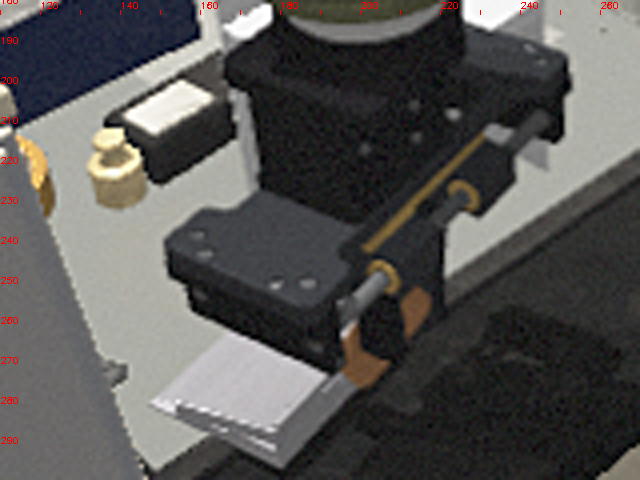

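View pics/w24.png

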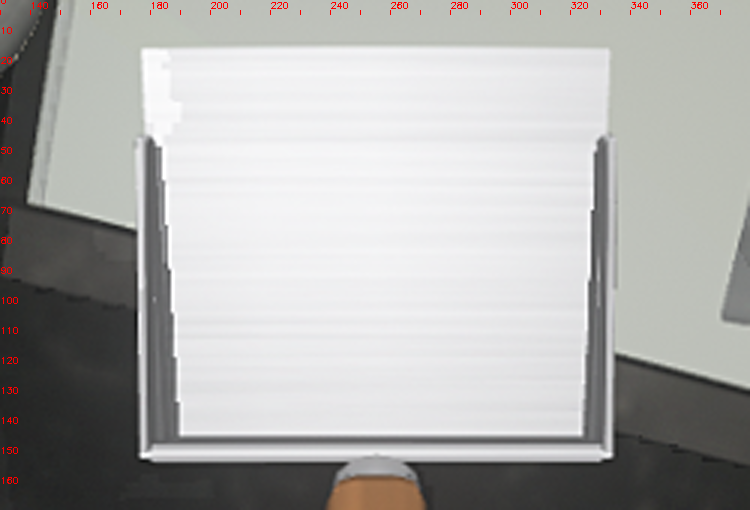

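>>> jog_arm(commands=[{"translation": [-1.5, 0, -2], "twist": 0}, {"translation": [-1, 0, -2], "twist": 0}, {"translation": [-0.5, 0, -1.5], "twist": 0}, {"translation": [0, 0, 0], "twist": 0}])

```text
time: 29.45
ee_pos: [0.4737, -0.0047, 0.0713]
eef_rot: [-0.496, 0.504, -0.504, 0.495]
ft_force: [-3.7, 0.1, 5.3]
width: 0.0198
```

>>> jog_arm(commands=[{"translation": [1, 0, 0], "twist": 0}, {"translation": [3, 0, 0], "twist": 0}, {"translation": [4, 0, 0], "twist": 0}, {"translation": [4, 0, 0], "twist": 0}, {"translation": [3, 0, 0], "twist": 0}, {"translation": [1, 0, 0], "twist": 0}, {"translation": [0, 0, 0], "twist": 0}], grip=1, grip_force=20)

```text
time: 30.15
ee_pos: [0.4899, -0.0048, 0.0714]
eef_rot: [-0.496, 0.504, -0.504, 0.495]
ft_force: [-4.0, 0.5, 5.4]
width: 0.0197
```

```bash
python3 - <<'E'
from bench import *
from pan import *
s=camera("side");crop(s["img"],110,180,270,300,4,"pics/s25.png")
w=camera("wrist");crop(w["img"],130,0,380,170,3,"pics/w25.png")
st=read_state();print(st["time"],st["ee_pos"],st["ft_force"],st["torque"])
E
```

```text
30.25 [ 0.48988392 -0.00482074  0.07141951] [-3.31461857 -0.42695287  5.17809965] [ 0.05435261  0.94081537 -0.03403097]
```

View pics/s25.png

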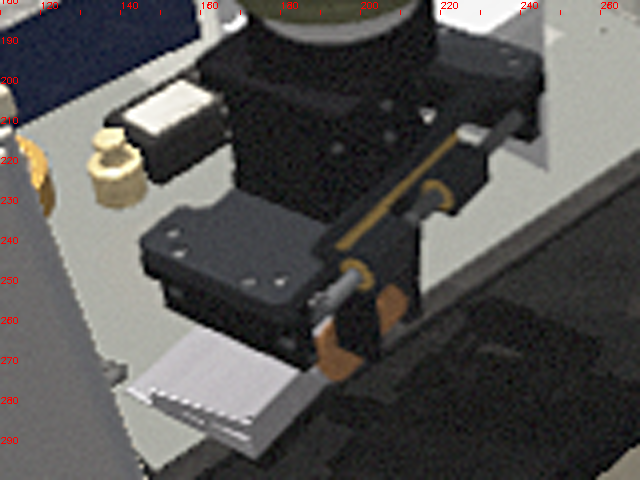

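View pics/w25.png

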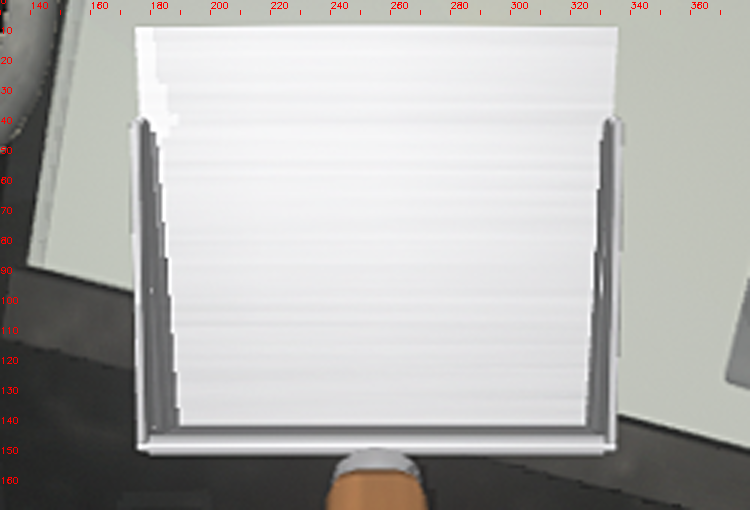

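>>> jog_arm(commands=[{"translation": [0, 0, 0.5], "twist": 0}, {"translation": [0, 0, 0], "twist": 0}])

```text
time: 30.45
ee_pos: [0.4899, -0.0049, 0.0715]
eef_rot: [-0.496, 0.504, -0.504, 0.496]
ft_force: [-1.2, 0.8, -0.2]
width: 0.0199
```

>>> jog_arm(commands=[{"translation": [0, 0, 0], "twist": 0}, {"translation": [0, 0, 0], "twist": 0}, {"translation": [0, 0, 0], "twist": 0}, {"translation": [0, 0, 0], "twist": 0}, {"translation": [0, 0, 0], "twist": 0}, {"translation": [0, 0, 0], "twist": 0}, {"translation": [0, 0, 0], "twist": 0}, {"translation": [0, 0, 0], "twist": 0}], grip=0)

```text
time: 31.25
ee_pos: [0.4901, -0.0049, 0.0717]
eef_rot: [0.496, -0.504, 0.504, -0.496]
ft_force: [0.2, 0.2, 0.1]
width: 0.0761
```

>>> jog_arm(commands=[{"translation": [0, 0, 10], "twist": 0}, {"translation": [0, 0, 20], "twist": 0}, {"translation": [0, 0, 30], "twist": 0}, {"translation": [0, 0, 30], "twist": 0}, {"translation": [-10, 0, 30], "twist": 0}, {"translation": [-20, 0, 15], "twist": 0}, {"translation": [-20, 0, 5], "twist": 0}, {"translation": [-10, 0, 0], "twist": 0}, {"translation": [0, 0, 0], "twist": 0}, {"translation": [0, 0, 0], "twist": 0}])

```text
time: 32.25
ee_pos: [0.4303, -0.005, 0.2116]
eef_rot: [0.496, -0.504, 0.504, -0.496]
ft_force: [-1.0, -0.1, -0.7]
width: 0.0871
```

```bash
python3 - <<'E'
from bench import *
from pan import *
s=camera("side");crop(s["img"],110,100,340,300,3,"pics/s26.png")
w=camera("wrist");cv2.imwrite("pics/w26.png",w["img"][:,:,::-1])
t=camera("top");cv2.imwrite("pics/t26.png",cv2.resize(t["img"][:,:,::-1],None,fx=1.5,fy=1.5))
st=read_state();print(st["time"],st["ee_pos"],st["ft_force"],st["width"])
E
```

```text
32.4 [ 0.43040201 -0.00470954  0.21131309] [ 0.61470576 -0.38915255 -0.4668872 ] 0.08680106909914012
```

View pics/s26.png

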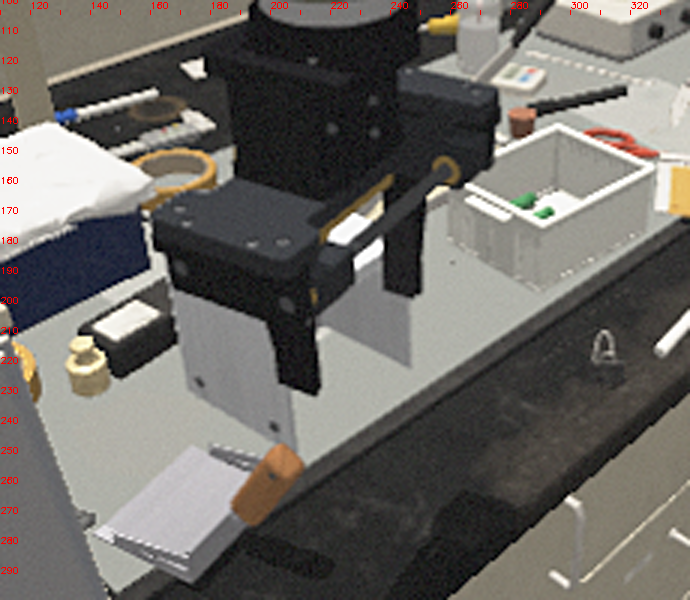

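View pics/w26.png

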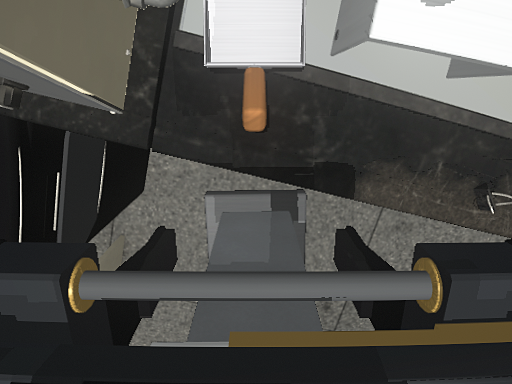

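View pics/t26.png

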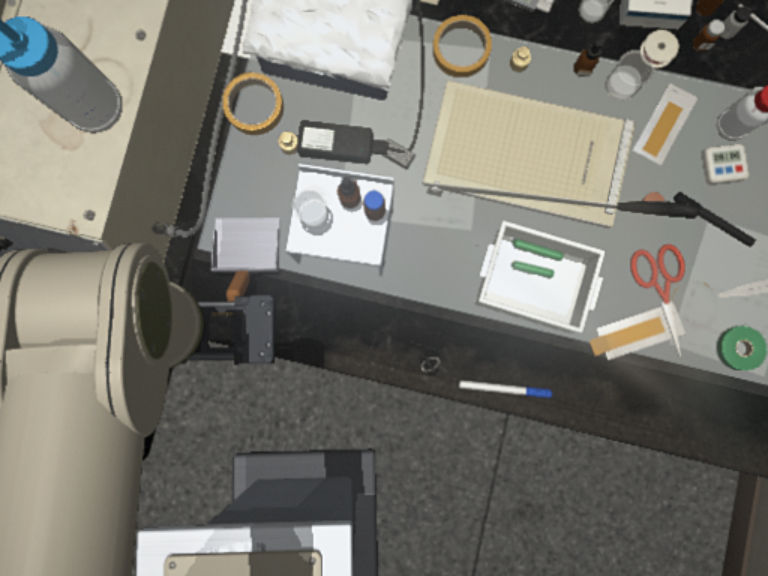

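```bash
python3 - <<'E'
from bench import *
print(close_job())
E
```

```text
the job is handed in; nothing more can be done
None
```

The job is done and handed in at about 32 s of the 62 s allowed. Both glass pieces are in the white box, and the pan lies flat and released.

- **Collecting the glass:** I gripped the pan high on its handle and slid it in along the mat. The lip met the stop about 24 mm in front of the back panel. The contact force rose to roughly 32 N along the push, after which I backed off.
- **Bringing it out:** I tilted the pan lip-up about 12° on its back edge, so both pieces rolled against its back wall. I then withdrew it with the gripper never touching the glass.
- **Tipping:** Over the box I eased the grip so the pan swung nose-down and the pieces rolled in. The release was faster than I planned, but both pieces stayed inside.
- **Laying the pan down:** It rests about where it started, left of the shelf and roughly 15 mm deeper onto the mat. Its rear still overhangs the mat edge, as it did at the start.

**Last checks:** The top and side pictures show both pieces in the box, and the pan looks flat. The beaker, bottle, vial, clip and marker look unmoved by eye; I did not re-measure them. The gripper is open and clear above the handle, with force near zero.

**Failures and disagreements:** Two early move calls were refused for a missing `twist` value and were resent, with no effect on the scene. When I first set the lip down to lay the pan flat, it caught on the mat at about 20 N until I moved the arm back along the arc. The box front measured 152 to 158 mm wide instead of 150 mm, which did not affect the tipping.

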